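Swap the thread spools behind the glue can and tack jar

TASK

Change over the thread: first move the white glue can and the tack jar out of the way into the grey side tray, then bring the black spool out from behind them to the middle of the white seat of the round spool stand, and stand the red spool, which stands near that stand, in the middle of the green disc in its stead. Only when both spools are in place, put the can back on the middle of the blue disc and the jar back on the middle of the yellow disc. Everything stays upright throughout and ends standing and let go.

Things in the scene. Friction and masses are not known exactly. Their poses are not given: they have to be found in the camera images.
- adhesive_can: Plain white glue can, upright, 60 mm diameter; straight body up to about 110 mm, then a shoulder and short neck, 150 mm tall in all. Origin: centre of its underside, z up. About 0.3 kg. At the start it stands on the blue disc. Grip it round the upper body (80 to 110 mm up).
- tack_jar: Clear round jar of tacks with a pale grey fixed lid, 60 mm diameter, 82 mm tall, upright. Origin: centre of its underside, z up. About 0.2 kg. At the start it stands on the yellow disc.
- black_spool: Black thread spool, upright, 42 mm flange diameter, 50 mm tall, waist 36 mm wide between the flanges (from 7 to 43 mm up). Origin: centre of its underside, z up. 0.05 kg. At the start it stands on the green disc at the back of the caddy, with can and jar in front of it, about 17 mm from each.
- red_spool: Red thread spool, upright, 42 mm flange diameter, 60 mm tall, waist 36 mm wide between the flanges (from 8 to 49 mm up). Origin: centre of its underside, z up. 0.05 kg. At the start it stands on the bare bench, the only spool with free bench all round it, some 80 to 180 mm from the spool stand. (More spools lie fixed in the clutter along the back; leave those.)
- blue_disc: Place of the glue can: fixed flat blue disc, 80 mm diameter, 3 mm thick, on the caddy's base. Origin: centre of its underside, 10 mm above the bench, so things stand 3 mm above the origin. Same axes as the caddy. Blue and yellow discs lie side by side in the front row (centres 92 mm apart), either one left.
- yellow_disc: Place of the tack jar: fixed flat yellow disc, 80 mm diameter, 3 mm thick, on the caddy's base. Origin: centre of its underside, 10 mm above the bench, so things stand 3 mm above the origin. Same axes as the caddy.
- green_disc: The spool place in the caddy: fixed flat green disc, 54 mm diameter, 3 mm thick, in the middle of the back row, 68 mm from the centres of the blue and yellow discs. Origin: centre of its underside, 10 mm above the bench, so things stand 3 mm above the origin. Same axes as the caddy. The caddy's back board begins 56 mm behind its centre (+x).
- caddy: Fixed plywood caddy that carries the three discs: base 160 (x) by 180 (y) mm, 10 mm thick, back board on the +x edge 45 mm high above the bench, low cheeks 24 mm high beside the rear half (y = +-83 to +-90 mm), front (-x) open. Origin at bench height; in its frame green disc at x 30, y 0 mm, front discs at x -20, y +-46 mm.
- side_tray: Fixed empty shallow grey tray with a black floor, the side area: 120 (x) by 200 (y) mm outside, walls 5 mm thick and 18 mm high, floor 5 mm above the bench. Origin: centre of its underside; long side along y.
- spool_stand: Fixed round spool stand for the thread in use, empty at the start: wooden foot 72 mm in diameter, 10 mm thick, on it a flat white seat 54 mm in diameter whose top is 13 mm above the bench. Origin: centre of its underside, at bench height.
Not all that is in view belongs to the job. Leave any orange or pink look-alike of the adhesive_can alone.

How it is judged:
By the outcome, as a careful person would: the job done as asked, in the order asked, and still so for the second after the job is handed in, with the robot touching nothing.
It also fails if it takes over 128 s, if anything falls off the work surface, if the arm or the gripper's body presses on something with over 40 N, if the wrist force passes 120 N, or if a joint passes its speed limit or range.

ROBOT

A 7-joint arm with a two-finger parallel gripper is mounted at the origin on a cart in front of the work surface, level with it; the furniture and walls round the work are solid. World frame = base frame: x ahead of the robot, y to its left, z up, the work surface at z = 0. Lengths are in m, angles in rad, forces in N, time in s.
With the tool pointing down it reaches from about 0.425 to 0.925 m from the base axis. Payload 6.8 kg.
Tool frame: the origin (TCP) lies at the very end of the fingers, on their centre line; the grasp point (between the pads) lies r.grip_depth behind it (r.grip_depth is the distance from the TCP to the grasp point, in m); z points along the fingers, x is the direction in which the jaws open and shut, and the axes are right-handed (so a half turn about z gives the same grasp; the last joint's range is limited). The gripper opens to 85 mm and grips with 20 to 120 N. Pads are 22 mm wide; open, the fingers measure 114 mm over their backs; the gripper's body (76 mm by 85 mm) begins 54 mm behind the grasp point. The pads swing forward as they close: fully open they stand 13 mm farther back than shut.
Start: joints at [-1.457, 0.477, 0.022, 1.555, -0.011, 1.109, -0.083], TCP at [0.148, 0.658, 0.231] pointing down, gripper open.
Joint ranges: [-2.96, 2.96], [-0.34, 2.1], [-1.41, 1.46], [0.24, 2.44], [-1.37, 4.51], [0.17, 1.92], [-2.96, 2.96]. Speed limits (rad/s): [2.39, 2.39, 3.14, 3.14, 3.14, 3.14, 3.14].

INTERFACE

Orientations are given as a rotation vector (axis times angle).
In Python, from bench import readout, grab_frame, workorder, r gives the robot as it stands.
- The arm moves only by the shell command python3 -m handwheel 'ROWS' [FORCE]. ROWS is text: rows parted by semicolons, each of 7 numbers parted by spaces: the shift along the tool's x, y, z in mm, then the turn, a rotation vector about the tool's x, y, z in degrees, then the finger opening in mm, from 0 to 85.4. A call has 1 to 12 rows; each row is the pose to reach, as a shift and turn from the pose commanded when the call began, along the tool's axes at that moment; what a row does not reach only later rows make up. A row lasts 1/8 s, in which the tool goes at most 62.5 mm and 10.7 degrees, less where a joint would pass 70% of its speed; a pose out of reach is approached as far as the arm can. A call with a gripper value outside its range is refused whole. The fingers move at their own pace and stop on an object; FORCE is the grip in N (left out, the last holds). Time passes only in rows, so rows that repeat a pose let the fingers close. It gives the time, the measured TCP pose, the force and the opening at its end, in the units of the state.
- readout.get_obs(): the state, without advancing time (a new reading comes with each control period).
- grab_frame(name): name is "side" or "top" or "wrist"; returns a dict with "pixels" (480x640x3 uint8, red, green, blue), "fx", "fy", "cx", "cy" (pixels), "rvec" (rotation vector, rad) and "tvec" (3), from world to camera coordinates, as OpenCV has them. Camera axes: x right, y down, z forward; pixel columns grow to the right and rows downward; lengths in m; the calibration is good to about 2 mm. A picture is of the moment at which its call begins. There is no depth.
- workorder.hand_in(): hands the job in, once; it reports no verdict.
The state is a dict: "clock": time; "joints": joint angles; "qvel": joint speeds; "tau": joint torques, N m; "tcp_pos": TCP position; "orientation": TCP orientation; "contact_force": force on the tool from outside, world axes, zero at the start; "moment": the same for the moment, N m; "grip_width": finger opening in m.
Only numpy, scipy, OpenCV 4.12 (cv2) and the standard library are available. Lean on these libraries where they do the work, as an engineer would, in place of code of your own. Each camera call takes 0.05 s, during which the arm holds its last target.

## Working session

There is one attempt and no reset: what is moved stays moved. The work goes in short steps, Python scripts to look and compute and a shell command to move; the robot and the scene stay as the last step left them, time stands still between calls to the robot, and variables do not carry over. Pictures are saved under pics/ and viewed, and the job is handed in when it is done.

```bash
ls; mkdir -p pics
python3 - <<'E'
from bench import readout, grab_frame, r
import cv2
o=readout.get_obs()
for k,v in o.items(): print(k,v)
print(r.grip_depth)
for n in ("side","top","wrist"):
    f=grab_frame(n); cv2.imwrite(f"pics/{n}0.png",f["pixels"][:,:,::-1]); print(n,f["fx"],f["fy"],f["cx"],f["cy"],f["rvec"],f["tvec"])
E
```

```text
pics
clock 0.0
joints [-1.4571129   0.47777377  0.0223649   1.55646793 -0.01150115  1.1092783
 -0.0830929 ]
qvel [ 0.00012724  0.0006497  -0.00145833  0.00064712 -0.00116698  0.00036613
  0.00065839]
tau [-2.09317623e-04 -5.96438742e+01  1.60765104e+00 -2.81200022e+01
  1.23702458e-02  9.25536908e-03 -2.65579292e-07]
tcp_pos [0.14837892 0.65788234 0.23033689]
orientation [ 2.45266364e+00  1.96119926e+00 -2.05821157e-03]
contact_force [-1.21725288e-01  9.52595031e-01 -5.46480062e-04]
moment [-0.0212378  -0.02368504  0.02370676]
grip_width 0.08508689313158516
0.0187
side 483.16696832417136 483.16696832417136 319.9621637045237 238.9027671577425 [ 0.06574954  2.78813165 -1.39101189] [0.50166369 0.02963127 1.21994025]
top 470.9515733220948 470.9515733220948 319.8309933606668 237.9296644877663 [ 2.11730496 -2.13582628  0.18859952] [0.00757348 0.50474194 1.36031605]
wrist 339.19719138355106 339.19719138355106 320.82521362384654 236.4754169293452 [-2.27074518 -1.81601314 -0.25709715] [-0.67383018 -0.03616813  0.37943398]
```

View pics/side0.png

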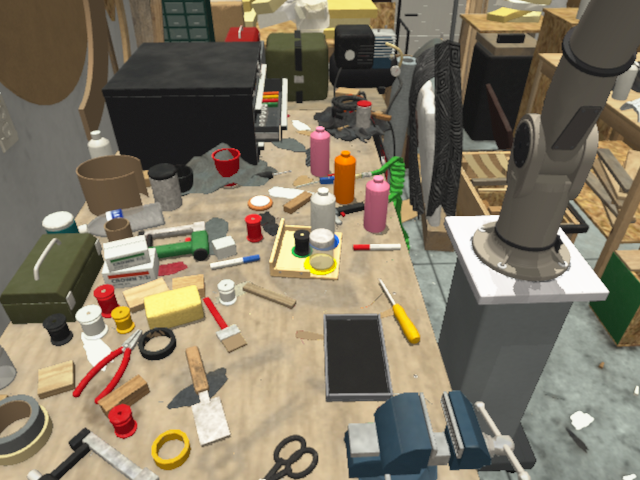

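View pics/top0.png

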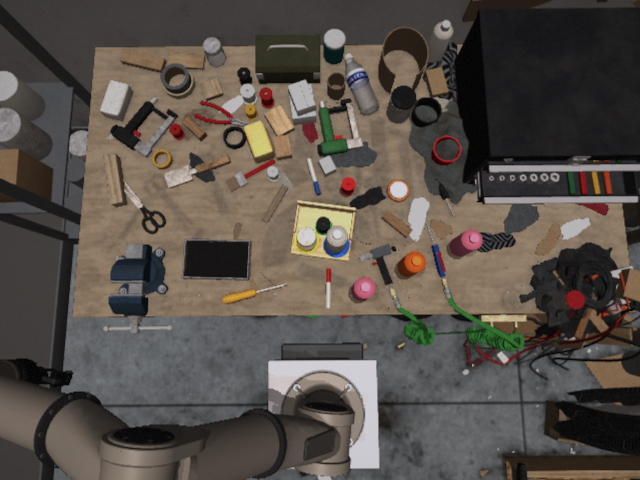

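View pics/wrist0.png

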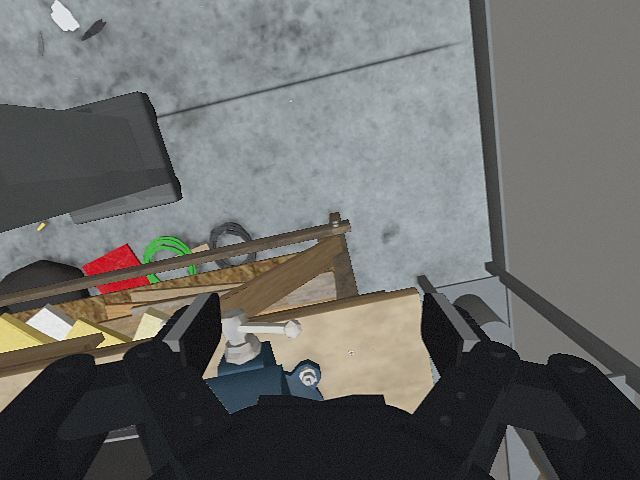

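```bash
cat > h.py <<'E'
import numpy as np, cv2
from bench import readout, grab_frame, r
from scipy.spatial.transform import Rotation as R
def cam(f):
    K=np.array([[f["fx"],0,f["cx"]],[0,f["fy"],f["cy"]],[0,0,1]])
    Rm=cv2.Rodrigues(np.array(f["rvec"],float))[0]; t=np.array(f["tvec"],float)
    return K,Rm,t
def ray(f,u,v,z):
    K,Rm,t=cam(f); C=-Rm.T@t; d=Rm.T@np.linalg.inv(K)@np.array([u,v,1.])
    return C+d*(z-C[2])/d[2]
def proj(f,p):
    K,Rm,t=cam(f); q=K@(Rm@np.array(p)+t); return q[:2]/q[2]
def save(img,name,box=None,s=1):
    if box: x0,y0,x1,y1=box; img=img[y0:y1,x0:x1]
    cv2.imwrite("pics/"+name,cv2.resize(img[:,:,::-1],None,fx=s,fy=s,interpolation=cv2.INTER_CUBIC))
E
python3 - <<'E'
from h import *
f=grab_frame("top"); save(f["pixels"],"topc.png",(170,160,430,310),3)
for u,v in [(348,186),(398,190),(323,225),(216,260),(309,238),(338,238)]: print(u,v,ray(f,u,v,0))
f=grab_frame("side"); save(f["pixels"],"sidec.png",(210,160,410,310),4)
print(readout.get_obs()["clock"], R.from_rotvec(readout.get_obs()["orientation"]).as_matrix())
E
```

```text
348 186 [ 0.67816825 -0.08673707  0.        ]
398 190 [ 0.66368436 -0.24339501  0.        ]
323 225 [ 0.55362102 -0.00691407  0.        ]
216 260 [0.447255   0.32140516 0.        ]
309 238 [0.5130834  0.03663617 0.        ]
338 238 [ 0.51228002 -0.05274943  0.        ]
0.25 [[ 2.19981961e-01  9.75503932e-01 -1.26502683e-04]
 [ 9.75503581e-01 -2.19981990e-01 -8.29346570e-04]
 [-8.36859152e-04  5.90374647e-05 -9.99999648e-01]]
```

View pics/topc.png

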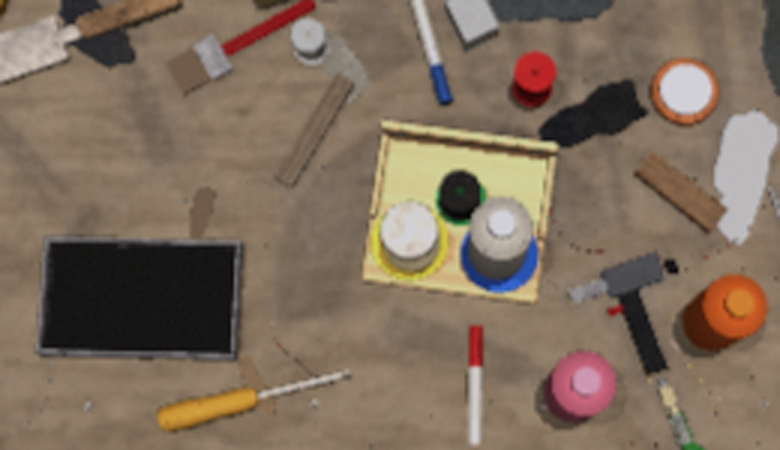

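View pics/sidec.png

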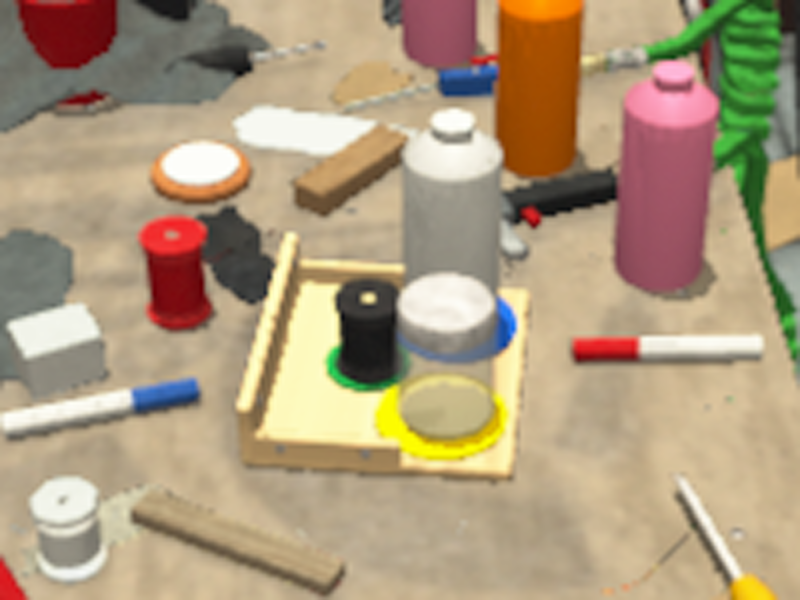

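```bash
cat > m.py <<'E'
from h import *
def blob(f,lo,hi,box,maxonly=True):
    hsv=cv2.cvtColor(f["pixels"],cv2.COLOR_RGB2HSV)
    m=cv2.inRange(hsv,np.array(lo),np.array(hi)); k=np.zeros_like(m); x0,y0,x1,y1=box; k[y0:y1,x0:x1]=255; m&=k
    n,l,s,c=cv2.connectedComponentsWithStats(m)
    if n<2: return None,m
    i=1+np.argmax(s[1:,4]); return (s[i],c[i]),(l==i).astype(np.uint8)
def circ(m):
    c=max(cv2.findContours(m,cv2.RETR_EXTERNAL,cv2.CHAIN_APPROX_NONE)[0],key=len); return cv2.minEnclosingCircle(cv2.convexHull(c)),cv2.fitEllipse(cv2.convexHull(c))
E
python3 - <<'E'
from m import *
f=grab_frame("top"); 
hsv=cv2.cvtColor(f["pixels"],cv2.COLOR_RGB2HSV)
for n,(u,v) in dict(seat=(398,190),red=(348,184),yel=(295,244),yel2=(317,248),blue=(348,248),lid=(307,237),neck=(337,234),blk=(323,225),grn=(331,226),trayfl=(216,260),ply=(316,215),bench=(280,240)).items(): print(n,hsv[v,u])
for nm,lo,hi,box,z in [("seat",(0,0,170),(180,60,255),(380,170,420,210),.013),("foot",(3,100,60),(18,255,255),(380,170,420,210),.005),("yel",(26,190,100),(34,255,255),(280,200,370,270),.013),("blue",(105,150,50),(125,255,255),(290,200,370,270),.013),("green",(50,150,20),(80,255,255),(300,200,350,250),.013),("tray",(0,0,0),(180,255,30),(170,220,260,300),.005),("red",(0,180,60),(4,255,255),(335,170,365,205),0.03)]:
    s,m=blob(f,lo,hi,box)
    if s is None: print(nm,None);continue
    (c,rad),e=circ(m)
    print(nm,s[0],s[1].round(1),"circ",np.round(c,1),round(rad,1),ray(f,*c,z).round(4),"ell",np.round(e[0],1),np.round(e[1],1),ray(f,*e[0],z).round(4))
    if nm=="tray":
        q=cv2.minAreaRect(cv2.findNonZero(m)); print(q,[ray(f,*p,.005).round(4) for p in cv2.boxPoints(q)])
save(f["pixels"],"capc.png",(285,165,420,265),6)
E
```

```text
seat [133   8 214]
red [  0 206 135]
yel [ 30 160 210]
yel2 [ 20 126 196]
blue [111 173 168]
lid [132   6 214]
neck [129   8 215]
blk [51 46 39]
grn [ 65 119 139]
trayfl [ 0 12 22]
ply [ 29  72 209]
bench [ 14  61 121]
seat [390 182  17  16 223] [398.2 189.3] circ [398.2 189.5] 8.6 [ 0.6617 -0.2419  0.013 ] ell [398.4 189.2] [16.1 17.3] [ 0.6624 -0.2424  0.013 ]
foot [387 179  23  23 176] [397.4 190.9] circ [397.9 189.9] 11.6 [ 0.6625 -0.2421  0.005 ] ell [397.9 190. ] [22.5 23.1] [ 0.6624 -0.2423  0.005 ]
yel None
blue [324 240  25  17 127] [337.2 250.3] circ [336.1 245. ] 12.3 [ 0.4883 -0.0462  0.013 ] ell [336.1 245. ] [22.6 24.4] [ 0.4884 -0.0461  0.013 ]Traceback (most recent call last):
  File "<stdin>", line 8, in <module>
  File "m.py", line 9, in circ
    c=max(cv2.findContours(m,cv2.RETR_EXTERNAL,cv2.CHAIN_APPROX_NONE)[0],key=len); return cv2.minEnclosingCircle(cv2.convexHull(c)),cv2.fitEllipse(cv2.convexHull(c))
                                                                                                                                    ~~~~~~~~~~~~~~^^^^^^^^^^^^^^^^^^^
cv2.error: OpenCV(4.12.0) /io/opencv/modules/imgproc/src/shapedescr.cpp:361: error: (-201:Incorrect size of input array) There should be at least 5 points to fit the ellipse in function 'fitEllipseNoDirect'
```

Run:
```python
from m import *
f=grab_frame("top"); 
for nm,lo,hi,box,z in [("yel",(27,140,100),(34,255,255),(280,225,325,270),.013),("green",(50,90,20),(80,255,255),(300,200,350,250),.013),("tray",(0,0,0),(180,255,35),(170,220,260,300),.005),("lid",(0,0,170),(180,40,255),(290,220,322,255),.095),("neck",(0,0,200),(180,40,255),(325,222,350,245),.163),("black",(0,0,0),(180,255,55),(310,210,335,236),.063),("red",(0,180,60),(4,255,255),(335,170,365,205),0.03)]:
    s,m=blob(f,lo,hi,box)
    if s is None: print(nm,None);continue
    (c,rad),e=circ(m)
    print(nm,s[0],s[1].round(1),"circ",np.round(c,1),round(rad,1),ray(f,*c,z).round(4),"ell",np.round(e[0],1),np.round(e[1],1),ray(f,*e[0],z).round(4))
    if nm=="tray":
        q=cv2.minAreaRect(cv2.findNonZero(m)); print(q,[ray(f,*p,.005).round(4) for p in cv2.boxPoints(q)])
P=[ray(f,291,254,.01),ray(f,349,260.3,.01),ray(f,355.7,210,.045),ray(f,297.3,200.7,.045)]
print(P)
save(f["pixels"],"capc.png",(285,165,418,264),6)
s=grab_frame("side")
for nm,p in dict(neck=(.51,-.05,.163)).items(): print(proj(s,p))
save(s["pixels"],"caps.png",(230,180,360,280),6)
```

```text
yel [301 232  18  21  53] [313.2 244.8] circ [309. 242.] 12.2 [0.4983 0.0364 0.013 ] ell [307.8 241. ] [20.7 24.6] [0.5015 0.04   0.013 ]
green [315 223  11  12  28] [319.2 230.4] circ [320.5 228.5] 7.1 [0.54   0.0009 0.013 ] ell [320.2 228.6] [ 7.8 14. ] [0.5398 0.0018 0.013 ]
tray [ 184  241   64   36 2147] [216.3 258.7] circ [215.5 258.5] 35.6 [0.4512 0.322  0.005 ] ell [213.  258.8] [40.6 93.4] [0.4505 0.3296 0.005 ]
((215.67376708984375, 258.7223815917969), (62.543548583984375, 35.03976821899414), 1.4688007831573486) [array([0.4003, 0.416 , 0.005 ]), array([0.5081, 0.4179, 0.005 ]), array([0.5014, 0.2256, 0.005 ]), array([0.3938, 0.2263, 0.005 ])]
lid [297 227  19  19 263] [305.9 235.9] circ [305.8 235.9] 9.3 [0.5021 0.0436 0.095 ] ell [305.9 235.9] [17.9 18.5] [0.502 0.043 0.095]
neck [333 230   9   8  51] [336.9 233.7] circ [336.9 233.4] 4.1 [ 0.4956 -0.0438  0.163 ] ell [336.8 233.7] [7.4 8.1] [ 0.4949 -0.0436  0.163 ]
black [317 217  13  17 166] [322.9 225. ] circ [322.5 225. ] 8.0 [ 0.5404 -0.0051  0.063 ] ell [322.9 225.1] [13.1 15.9] [ 0.5403 -0.0063  0.063 ]
red [342 178  13  13 141] [348.1 184.1] circ [348.3 184.7] 7.1 [ 0.6735 -0.0859  0.03  ] ell [348.1 184.4] [13.3 13.7] [ 0.6743 -0.0854  0.03  ]
[array([0.46228819, 0.09137404, 0.01      ]), array([ 0.44141571, -0.08469245,  0.01      ]), array([ 0.58951689, -0.1057645 ,  0.045     ]), array([0.62007729, 0.07046213, 0.045     ])]
[315.9018066  189.30979397]
```

View pics/capc.png

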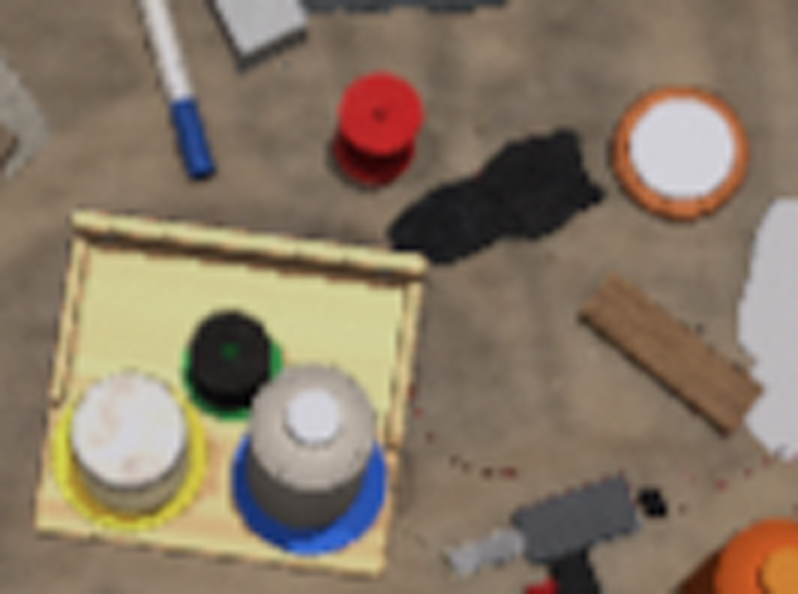

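View pics/caps.png

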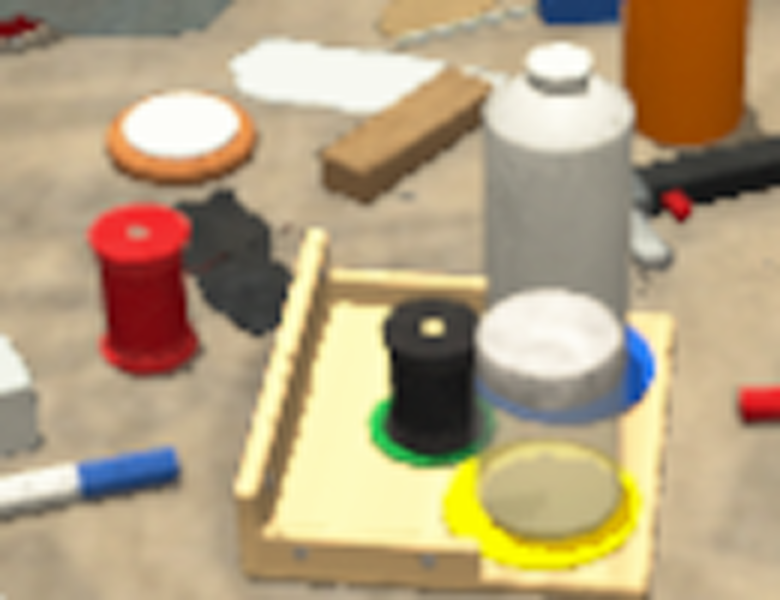

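Run:
```python
from m import *
t=grab_frame("top");s=grab_frame("side")
S=lambda a,b:(230+(a+.5)/6-.5,180+(b+.5)/6-.5)
T=lambda a,b:(285+(a+.5)/6-.5,165+(b+.5)/6-.5)
for n,a,b,z in [("neck",(560,62),(314,416),.163),("lid",(549,331),(130,428),.095),("blk",(432,325),(230,344),.063),("red",(140,231),(380,113),.06),("seat",(184,125),(682,149),.013)]:
    print(n,"side",ray(s,*S(*a),z).round(4),"top",ray(t,*T(*b),z).round(4))
print("corners side FL, FR?",ray(s,*S(640,590),.01),ray(s,*S(672,318),.01),"back L,R top",ray(s,*S(248,490),.045),ray(s,*S(318,232),.045))
# disc extremes
for nm,lo,hi,box in [("yel",(27,140,100),(34,255,255),(295,240,345,280)),("green",(50,90,20),(80,255,255),(285,235,315,265)),("foot",(3,100,60),(18,255,255),(240,190,280,215)),("seat",(0,0,170),(180,60,255),(244,190,274,210))]:
    x,m=blob(s,lo,hi,box); _,e=circ(m); print(nm,x[0],ray(s,*e[0],.013).round(4))
```

```text
neck side [ 0.4936 -0.0465  0.163 ] top [ 0.4942 -0.0438  0.163 ]
lid side [0.5019 0.0389 0.095 ] top [0.502  0.0422 0.095 ]
blk side [ 0.5465 -0.0104  0.063 ] top [ 0.5498 -0.0064  0.063 ]
red side [ 0.6685 -0.087   0.06  ] top [ 0.6684 -0.083   0.06  ]
seat side [ 0.6611 -0.2442  0.013 ] top [ 0.6618 -0.242   0.013 ]
corners side FL, FR? [0.4691005  0.09374014 0.01      ] [ 0.44169757 -0.08303219  0.01      ] back L,R top [0.61885912 0.06880572 0.045     ] [ 0.59427135 -0.10483973  0.045     ]
yel [304 256  33  19 187] [0.5046 0.0439 0.013 ]
green [292 246  18  12  58] [ 0.5503 -0.0064  0.013 ]
foot [247 197  26  14 143] [ 0.6621 -0.2324  0.013 ]
seat [244 190  30  16 262] [ 0.6673 -0.2843  0.013 ]
```

```bash
cat > g.py <<'E'
import sys
from h import *
def go(*wps):
    """each wp: x,y,z(TCP),yaw of tool x deg or None"""
    o=readout.get_obs(); M=R.from_rotvec(o["orientation"]).as_matrix(); p=o["tcp_pos"]
    print("t",round(o["clock"],2),"tcp",np.round(p,4),"yaw",round(np.degrees(np.arctan2(M[1,0],M[0,0])),2),"tilt",np.round(M[:2,2],4),"w",round(o["grip_width"],4),"F",np.round(o["contact_force"],1))
    for x,y,z,yaw in wps:
        d=M.T@(np.array([x,y,z])-p)*1000
        Rt=np.array([[np.cos(np.radians(yaw)),np.sin(np.radians(yaw)),0],[np.sin(np.radians(yaw)),-np.cos(np.radians(yaw)),0],[0,0,-1]])
        print("->",(x,y,z,yaw),"shift",d.round(1),"turn",np.degrees(R.from_matrix(M.T@Rt).as_rotvec()).round(2))
E
python3 -c "
from g import *
go((.45,.35,.24,35),(.494,-.045,.24,-7),(.494,-.045,.0945,-7))"
```

```text
t 0.5 tcp [0.1485 0.6585 0.2313] yaw 77.29 tilt [-0. -0.] w 0.0854 F [ 0.5 -0.2 -0.4]
-> (0.45, 0.35, 0.24, 35) shift [-234.6  362.    -8.7] turn [-0.    0.   42.29]
-> (0.494, -0.045, 0.24, -7) shift [-610.2  491.8   -8.7] turn [-0.    0.   84.29]
-> (0.494, -0.045, 0.0945, -7) shift [-610.2  491.8  136.8] turn [-0.    0.   84.29]
```

```bash
python3 -m handwheel '-34 52 -1 0 0 8 85; -68 104 -2 0 0 16 85; -102 156 -4 0 0 24 85; -136 208 -5 0 0 32 85; -168 260 -6 0 0 38 85; -202 312 -8 0 0 42 85; -240 360 -9 0 0 48 85; -296 380 -9 0 0 55 85; -350 400 -9 0 0 62 85; -405 418 -9 0 0 69 85; -460 438 -9 0 0 76 85; -515 458 -9 0 0 84.3 85'; python3 -c "
from g import *
go((.494,-.045,.24,-7),(.494,-.045,.0945,-7))"
```

```text
clock: 2.0
tcp_pos: [0.4821, 0.0536, 0.2407]
orientation: [-3.134, 0.199, -0.002]
contact_force: [1.2, 0.2, 0.1]
grip_width: 0.0848
t 2.0 tcp [0.4821 0.0536 0.2407] yaw -7.25 tilt [0.001  0.0008] w 0.0848 F [1.2 0.2 0.1]
-> (0.494, -0.045, 0.24, -7) shift [24.2 96.3  0.6] turn [-0.06 -0.05 -0.25]
-> (0.494, -0.045, 0.0945, -7) shift [ 24.1  96.5 146.1] turn [-0.06 -0.05 -0.25]
```

```bash
python3 -m handwheel '12 48 0 0 0 0 85; 24 96 0 0 0 0 85; 24 96 20 0 0 0 85; 24 96 30 0 0 0 85; 24 96 30 0 0 0 85'; python3 -c "
from g import *
go((.494,-.045,.0945,-7))
f=grab_frame('wrist'); save(f['pixels'],'w1.png')
for p in [(.494,-.045,.163),(.502,.041,.095),(.548,-.008,.063)]: print(proj(f,p))
f=grab_frame('side'); save(f['pixels'],'s1.png',(210,100,410,300),3)"
```

```text
clock: 2.62
tcp_pos: [0.4936, -0.0422, 0.2097]
orientation: [3.136, -0.19, -0.003]
contact_force: [0.3, 0.6, 0.1]
grip_width: 0.0849
t 2.62 tcp [ 0.4936 -0.0422  0.2097] yaw -6.94 tilt [-0.0017 -0.0001] w 0.0849 F [0.3 0.6 0.1]
-> (0.494, -0.045, 0.0945, -7) shift [  1.    2.7 115.2] turn [0.02 0.09 0.06]
[322.73351155 266.31592333]
[319.20869603 119.22296125]
[380.68527958 175.09463139]
```

View pics/w1.png

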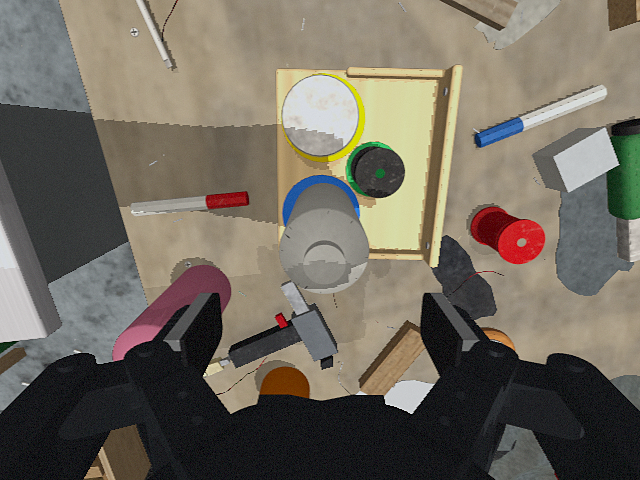

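View pics/s1.png

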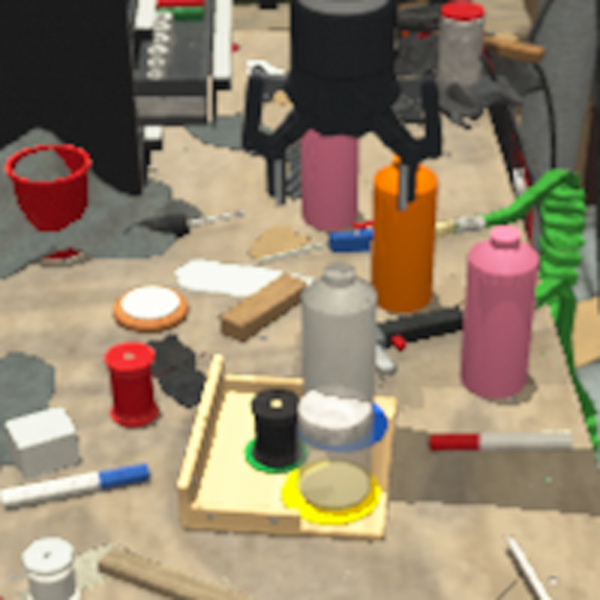

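```bash
python3 -c "
from g import *
f=grab_frame('wrist'); save(f['pixels'],'w2.png',(260,160,400,300),5)
for p in [(.494,-.045,.163),(.494,-.042,.163)]: print(proj(f,p))"
```

```text
[321.34572222 265.94371367]
[320.7410788 261.2778719]
```

View pics/w2.png

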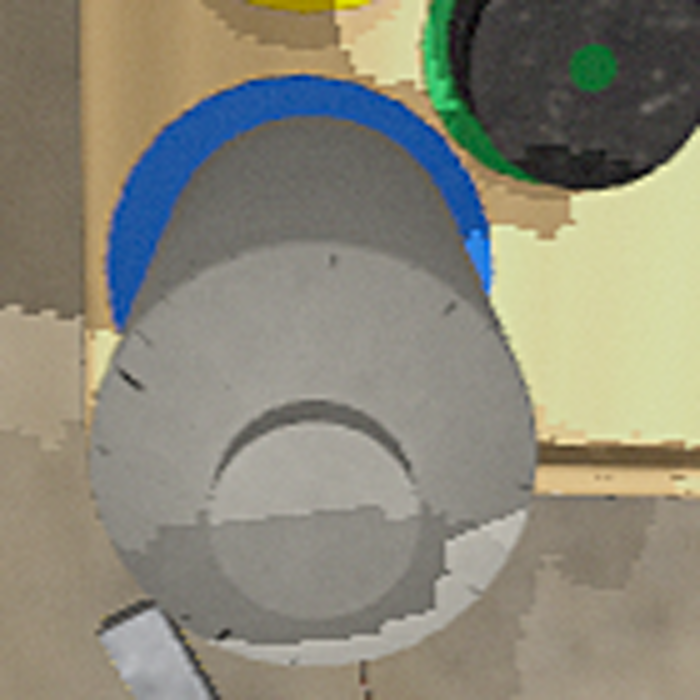

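```bash
python3 -m handwheel '1 2 50 0 0 0 85; 1 2 95 0 0 0 85; 1 2 115 0 0 0 85; 1 2 115 0 0 0 85; 1 2 115 0 0 0 56; 1 2 115 0 0 0 50; 1 2 115 0 0 0 50; 1 2 115 0 0 0 50;1 2 115 0 0 0 50; 1 2 115 0 0 0 50' 45; python3 -c "
from g import *
go((.494,-.045,.24,-7))
f=grab_frame('side'); save(f['pixels'],'s2.png',(210,100,410,300),3)"
```

```text
clock: 4.03
tcp_pos: [0.4958, -0.0448, 0.0968]
orientation: [-3.135, 0.192, -0.004]
contact_force: [-2.0, 0.5, 5.4]
grip_width: 0.0585
t 4.03 tcp [ 0.4958 -0.0448  0.0968] yaw -7.0 tilt [0.0024 0.0009] w 0.0585 F [-2.   0.5  5.4]
-> (0.494, -0.045, 0.24, -7) shift [  -1.4    0.3 -143.2] turn [-0.07 -0.13  0.  ]
```

View pics/s2.png

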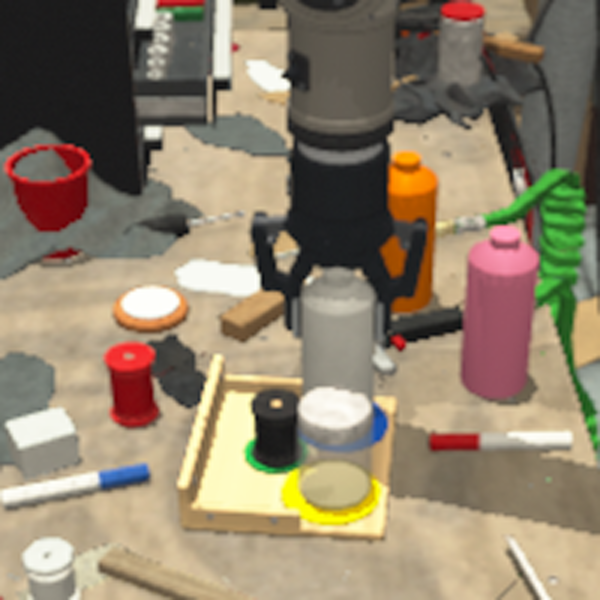

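```bash
python3 -m handwheel '0 0 -30 0 0 0 50; 0 0 -70 0 0 0 50; 0 0 -110 0 0 0 50; 0 0 -125 0 0 0 50; 0 0 -125 0 0 0 50'; python3 -c "
from g import *
go((.452,.37,.22,-7),(.452,.37,.0895,-7))"
```

```text
clock: 4.7
tcp_pos: [0.4951, -0.0446, 0.2208]
orientation: [-3.135, 0.191, -0.003]
contact_force: [0.0, -0.0, -2.3]
grip_width: 0.0586
t 4.7 tcp [ 0.4951 -0.0446  0.2208] yaw -6.98 tilt [0.0018 0.0011] w 0.0586 F [ 0.  -0.  -2.3]
-> (0.452, 0.37, 0.22, -7) shift [ -93.2 -406.3    1.1] turn [-0.07 -0.1   0.02]
-> (0.452, 0.37, 0.0895, -7) shift [ -93.4 -406.2  131.6] turn [-0.07 -0.1   0.02]
```

```bash
python3 -m handwheel '-5 -20 0 0 0 0 50; -14 -60 0 0 0 0 50; -24 -105 0 0 0 0 50; -36 -155 0 0 0 0 50; -47 -205 0 0 0 0 50; -58 -255 0 0 0 0 50; -70 -305 0 0 0 0 50; -81 -350 0 0 0 0 50; -89 -385 0 0 0 0 50; -93 -402 0 0 0 0 50; -93 -406 0 0 0 0 50; -93 -406 0 0 0 0 50'; python3 -m handwheel '0 0 40 0 0 0 50; 0 0 80 0 0 0 50; 0 0 110 0 0 0 50; 0 0 122 0 0 0 50; 0 0 126 0 0 0 50; 0 0 126 0 0 0 50'; python3 -c "
from g import *
go((.452,.37,.0895,-7))
f=grab_frame('side'); save(f['pixels'],'s3.png',(270,150,450,420),2)"
```

```text
clock: 6.2
tcp_pos: [0.4525, 0.3676, 0.2198]
orientation: [3.134, -0.195, -0.0]
contact_force: [0.4, 0.3, -2.4]
grip_width: 0.0586
clock: 6.95
tcp_pos: [0.4528, 0.3694, 0.0952]
orientation: [-3.135, 0.193, -0.002]
contact_force: [0.4, 0.2, -1.3]
grip_width: 0.0588
t 6.95 tcp [0.4528 0.3694 0.0952] yaw -7.05 tilt [0.0011 0.001 ] w 0.0588 F [ 0.4  0.2 -1.3]
-> (0.452, 0.37, 0.0895, -7) shift [-0.9 -0.5  5.7] turn [-0.07 -0.05 -0.05]
```

View pics/s3.png

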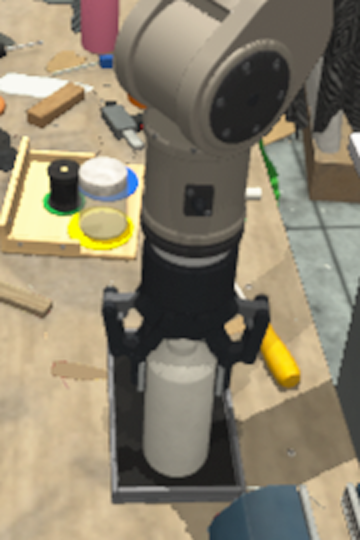

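```bash
python3 -m handwheel '0 0 3 0 0 0 50; 0 0 5 0 0 0 50; 0 0 5 0 0 0 50'
```

```text
clock: 7.38
tcp_pos: [0.4519, 0.3694, 0.0892]
orientation: [3.136, -0.192, -0.0]
contact_force: [0.1, -0.0, -2.0]
grip_width: 0.0583
```

```bash
python3 -m handwheel '0 0 2 0 0 0 50; 0 0 2 0 0 0 50'
```

```text
clock: 7.62
tcp_pos: [0.4522, 0.3698, 0.0889]
orientation: [-3.134, 0.192, 0.001]
contact_force: [-4.3, -1.6, 12.1]
grip_width: 0.0586
```

Contact (12 N up). Release gently, rise, and move above the jar.

```bash
python3 -m handwheel '0 0 0 0 0 0 62; 0 0 0 0 0 0 70; 0 0 0 0 0 0 85; 0 0 0 0 0 0 85; 0 0 0 0 0 0 85; 0 0 -40 0 0 0 85; 0 0 -90 0 0 0 85; 0 0 -120 0 0 0 85; 0 0 -120 0 0 0 85'; python3 -c "
from g import *
f=grab_frame('side'); save(f['pixels'],'s4.png',(210,150,450,420),2)
go((.502,.042,.22,-7),(.502,.042,.12,-7))"
```

```text
clock: 8.75
tcp_pos: [0.4534, 0.3703, 0.2099]
orientation: [-3.132, 0.192, -0.005]
contact_force: [0.1, -0.4, 0.4]
grip_width: 0.0849
t 8.8 tcp [0.4524 0.3697 0.2081] yaw -7.01 tilt [0.0011 0.0017] w 0.0849 F [0.5 0.1 1.1]
-> (0.502, 0.042, 0.22, -7) shift [ 89.2 319.2 -12.4] turn [-0.1  -0.05 -0.01]
-> (0.502, 0.042, 0.12, -7) shift [ 89.2 319.3  87.6] turn [-0.1  -0.05 -0.01]
```

View pics/s4.png

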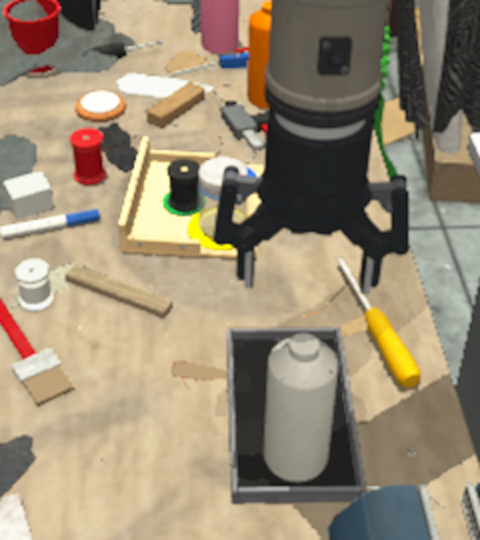

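```bash
python3 -m handwheel '15 53 0 0 0 0 85; 32 115 0 0 0 0 85; 48 175 0 0 0 0 85; 65 235 0 0 0 0 85; 80 290 0 0 0 0 85; 89 319 10 0 0 0 85; 89 319 50 0 0 0 85; 89 319 50 0 0 0 85'; python3 -c "
from g import *
f=grab_frame('wrist'); save(f['pixels'],'w3.png')
for p in [(.502,.042,.095),(.548,-.008,.063)]: print(proj(f,p))
go((.502,.042,.0393,-7))"
```

```text
clock: 9.8
tcp_pos: [0.4985, 0.0411, 0.1543]
orientation: [3.133, -0.193, -0.011]
contact_force: [-0.4, 0.6, 0.8]
grip_width: 0.0845
[327.3672966  252.58925909]
[395.22224012 293.82900226]
t 9.85 tcp [0.4999 0.0416 0.1559] yaw -7.02 tilt [-0.0044 -0.0017] w 0.0849 F [-0.4 -0.1 -0.8]
-> (0.502, 0.042, 0.0393, -7) shift [  2.5  -0.9 116.6] turn [ 0.13  0.24 -0.02]
```

View pics/w3.png

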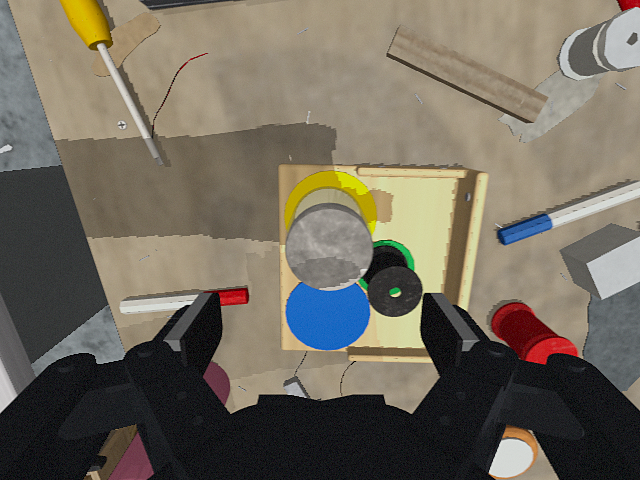

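```bash
python3 -m handwheel '2 -2 40 0 0 0 85; 2 -2 85 0 0 0 85; 2 -2 112 0 0 0 85; 2 -2 115 0 0 0 85; 2 -2 115 0 0 0 56; 2 -2 115 0 0 0 50; 2 -2 115 0 0 0 50; 2 -2 115 0 0 0 50; 2 -2 115 0 0 0 50; 2 -2 115 0 0 0 50' 35; python3 -c "
from g import *
f=grab_frame('side'); save(f['pixels'],'s5.png',(210,150,410,300),4)
go((.449,.272,.17,-7))"
```

```text
clock: 11.1
tcp_pos: [0.5047, 0.044, 0.044]
orientation: [-3.134, 0.192, -0.003]
contact_force: [-1.8, 0.4, 5.1]
grip_width: 0.0566
t 11.15 tcp [0.5047 0.0441 0.0441] yaw -6.99 tilt [0.0024 0.0013] w 0.0565 F [-2.4  0.5  5.5]
-> (0.449, 0.272, 0.17, -7) shift [ -82.8 -219.7 -125.8] turn [-0.09 -0.13  0.01]
```

View pics/s5.png

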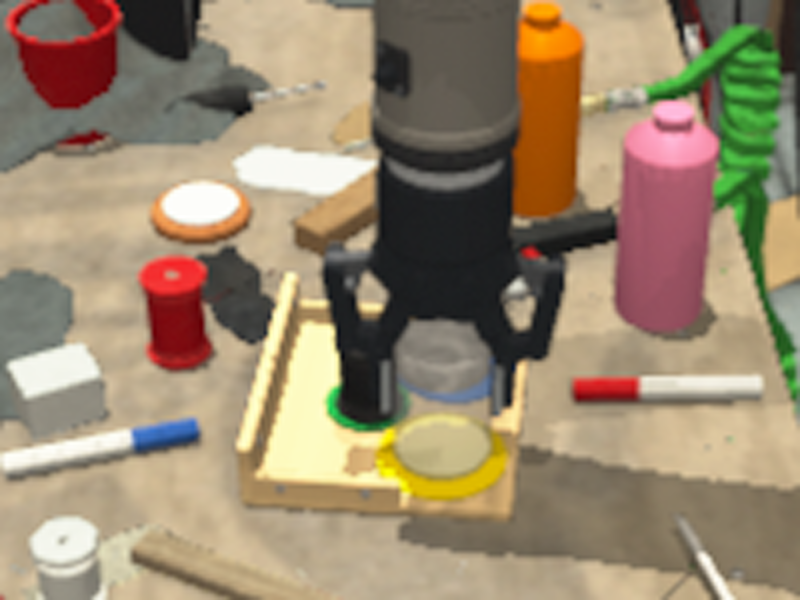

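```bash
python3 -m handwheel '0 0 -30 0 0 0 50; 0 0 -70 0 0 0 50; 0 0 -100 0 0 0 50; -6 -15 -110 0 0 0 50; -20 -50 -110 0 0 0 50; -36 -95 -110 0 0 0 50; -53 -140 -110 0 0 0 50; -68 -180 -110 0 0 0 50; -78 -206 -110 0 0 0 50; -82 -219 -100 0 0 0 50; -82 -220 -60 0 0 0 50; -82 -220 -60 0 0 0 50'; python3 -c "
from g import *
f=grab_frame('side'); save(f['pixels'],'s6.png',(270,200,450,420),3)
go((.449,.272,.0361,-7))"
```

```text
clock: 12.65
tcp_pos: [0.4474, 0.2699, 0.1003]
orientation: [3.131, -0.193, -0.006]
contact_force: [0.1, -0.5, -0.9]
grip_width: 0.0568
t 12.7 tcp [0.4487 0.2703 0.1018] yaw -7.1 tilt [-0.0019 -0.0024] w 0.0564 F [ 0.1  0.  -1.4]
-> (0.449, 0.272, 0.0361, -7) shift [ 0.2 -1.9 65.7] turn [ 0.15  0.09 -0.1 ]
```

View pics/s6.png

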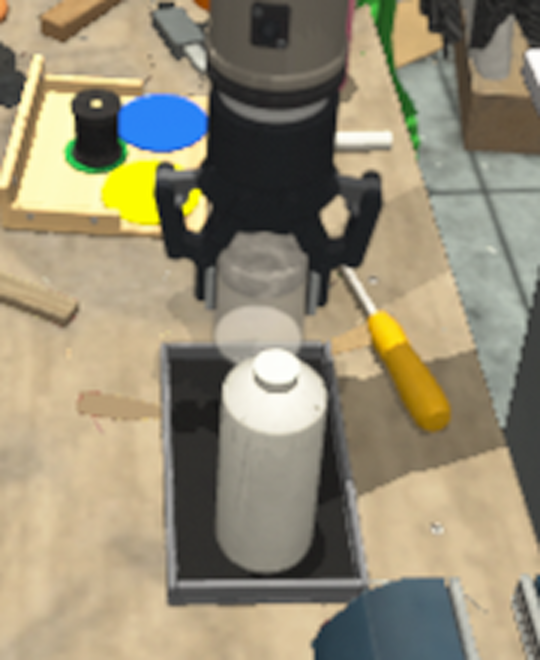

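```bash
python3 -m handwheel '0 0 30 0 0 0 50; 0 0 50 0 0 0 50; 0 0 60 0 0 0 50; 0 0 64 0 0 0 50; 0 0 65 0 0 0 50'
```

```text
clock: 13.32
tcp_pos: [0.4497, 0.2721, 0.038]
orientation: [-3.135, 0.193, -0.001]
contact_force: [-0.6, 0.4, -1.4]
grip_width: 0.0566
```

```bash
python3 -m handwheel '0 0 2 0 0 0 50; 0 0 3 0 0 0 50; 0 0 3 0 0 0 50'
```

```text
clock: 13.7
tcp_pos: [0.4498, 0.2723, 0.0361]
orientation: [-3.134, 0.193, -0.001]
contact_force: [-3.9, -2.9, 15.2]
grip_width: 0.0563
```

```bash
python3 -m handwheel '0 0 -1 0 0 0 62; 0 0 -1 0 0 0 70; 0 0 -1 0 0 0 85; 0 0 -1 0 0 0 85; 0 0 -1 0 0 0 85; 0 0 -40 0 0 0 85; 0 0 -90 0 0 0 85; 0 0 -140 0 0 0 85; 0 0 -150 0 0 0 85; 0 0 -150 0 0 0 85'; python3 -c "
from g import *
f=grab_frame('side'); save(f['pixels'],'s7.png',(210,150,450,420),2)
f=grab_frame('top'); save(f['pixels'],'t7.png',(170,160,430,310),3)
print(readout.get_obs()['joints'].round(2))
go((.548,-.008,.2,-97),(.548,-.008,.1,83))"
```

```text
clock: 14.95
tcp_pos: [0.449, 0.2722, 0.1844]
orientation: [-3.135, 0.191, -0.0]
contact_force: [-0.3, 0.0, -0.5]
grip_width: 0.0849
[-1.12  0.32  0.55  1.99 -0.21  0.89 -0.57]
t 15.05 tcp [0.4482 0.2716 0.1829] yaw -6.99 tilt [-0.0019 -0.0015] w 0.085 F [ 0.1 -0.3 -0.6]
-> (0.548, -0.008, 0.2, -97) shift [133.1 265.4 -16.9] turn [ 0.16 -0.   90.01]
-> (0.548, -0.008, 0.1, 83) shift [133.3 265.2  83.1] turn [  0.     0.16 -89.99]
```

View pics/s7.png

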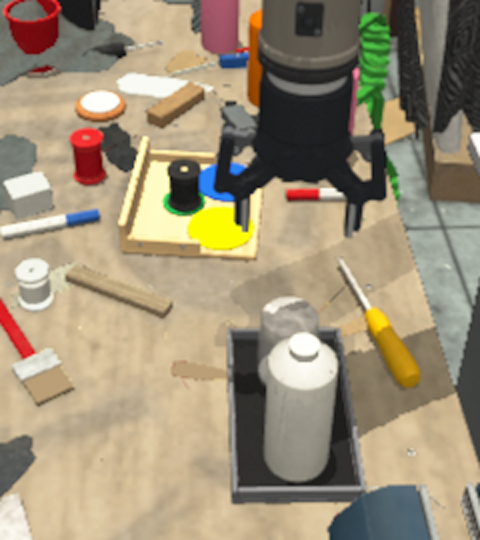

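View pics/t7.png

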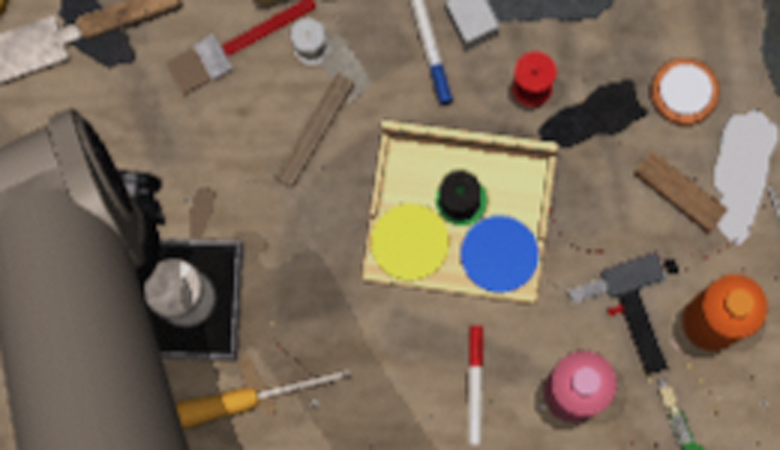

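Run:
```python
from m import *
t=grab_frame("top"); s=grab_frame("side")
for nm,lo,hi in [("yel",(27,140,90),(34,255,255)),("blue",(105,140,50),(125,255,255))]:
  for f,box in ((t,(285,200,370,270)),(s,(290,215,360,280))):
    x,m=blob(f,lo,hi,box); (c,rad),e=circ(m); print(nm,x[0],np.round(e[0],1),np.round(e[1],1),ray(f,*e[0],.013).round(4))
```

```text
yel [294 228  25  25 498] [306.3 240.2] [24.8 25.2] [0.5041 0.0445 0.013 ]
yel [304 253  33  22 507] [319.7 263.6] [21.6 32.7] [0.5052 0.0439 0.013 ]
blue [324 233  25  24 486] [336.2 244.2] [24.3 24.9] [ 0.4907 -0.0465  0.013 ]
blue [309 232  19  18 156] [323.6 240.2] [18.4 32.5] [ 0.4906 -0.0483  0.013 ]
```

```bash
python3 -m handwheel '18 35 0 0 0 -9 85; 40 80 0 0 0 -19 85; 63 125 0 0 0 -29 85; 84 168 0 0 0 -39 85; 105 210 0 0 0 -49 85; 122 243 0 0 0 -59 85; 133 266 0 0 0 -69 85; 133 266 0 0 0 -79 85; 133 266 20 0 0 -88 85; 133 266 50 0 0 -88 85; 133 266 50 0 0 -88 85' 25; python3 -c "
from g import *
f=grab_frame('wrist'); save(f['pixels'],'w8.png')
for p in [(.547,-.0085,.063),(.5471,-.0089,.013)]: print(proj(f,p))
print(readout.get_obs()['joints'].round(2))
go((.5475,-.0085,.0235,81.3))"
```

```text
clock: 16.52
tcp_pos: [0.5463, -0.0086, 0.1314]
orientation: [-2.387, -2.037, 0.009]
contact_force: [0.1, 0.8, -0.5]
grip_width: 0.0845
[321.55055114 252.63466418]
[321.08841184 232.82773585]
[-0.35  0.4   0.31  1.97 -0.17  0.8   1.47]
t 16.57 tcp [ 0.5476 -0.0086  0.133 ] yaw 80.96 tilt [-0.0036 -0.0007] w 0.0851 F [-0.7  0.1  0.1]
-> (0.5475, -0.0085, 0.0235, 81.3) shift [  0.2   0.3 109.5] turn [-0.2   0.07 -0.34]
```

View pics/w8.png

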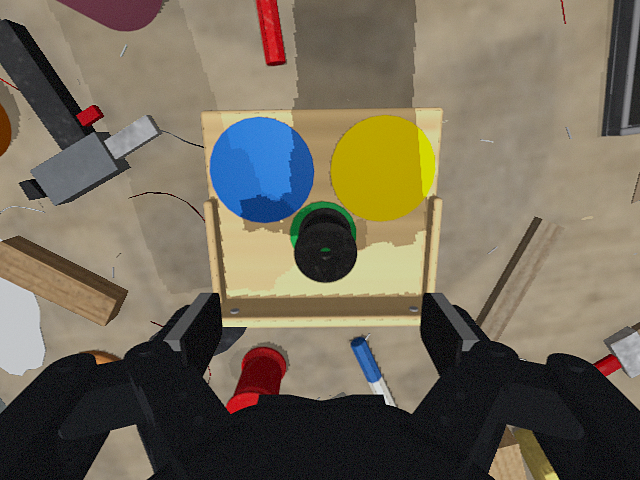

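```bash
python3 -m handwheel '2 1 45 0 0 0 85; 2 1 85 0 0 0 85; 2 1 105 0 0 0 85; 2 1 110 0 0 0 85; 2 1 110 0 0 0 50; 2 1 110 0 0 0 30; 2 1 110 0 0 0 30; 2 1 110 0 0 0 30; 2 1 110 0 0 0 30; 2 1 110 0 0 0 30' 25; python3 -c "
from g import *
f=grab_frame('side'); save(f['pixels'],'s9.png',(230,180,360,280),6)
go((.5475,-.0085,.0235,81.3))"
```

```text
clock: 17.82
tcp_pos: [0.551, -0.0062, 0.0256]
orientation: [2.388, 2.04, 0.003]
contact_force: [-1.2, 1.5, 6.0]
grip_width: 0.0388
t 17.88 tcp [ 0.5509 -0.0062  0.0256] yaw 81.0 tilt [0.002  0.0006] w 0.0385 F [-1.3  0.3  6.3]
-> (0.5475, -0.0085, 0.0235, 81.3) shift [-2.8 -3.   2.1] turn [ 0.11 -0.05 -0.3 ]
```

View pics/s9.png

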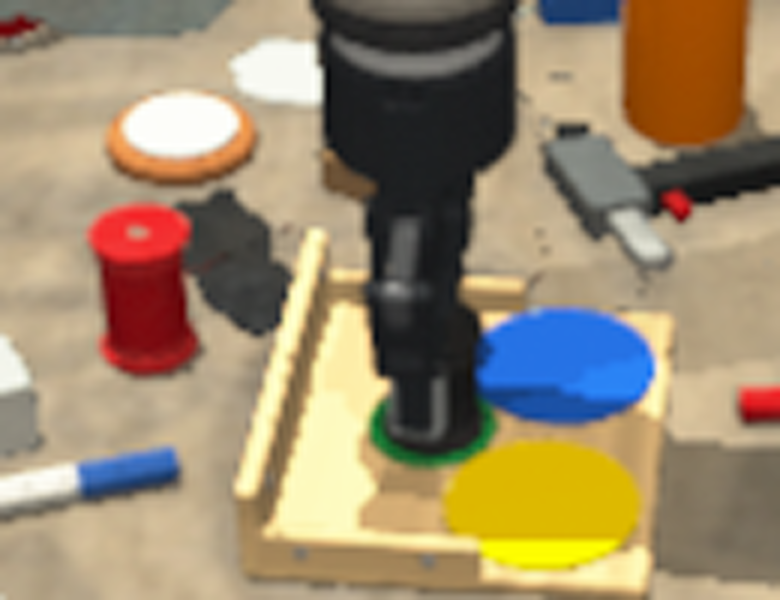

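```bash
python3 -m handwheel '0 0 -25 0 0 0 30; 0 0 -60 0 0 0 30; 0 0 -95 0 0 0 30; 0 0 -110 0 0 0 30; 0 0 -110 0 0 0 30; 0 0 -110 0 0 0 30'; python3 -c "
from g import *
f=grab_frame('wrist'); save(f['pixels'],'w10.png',(160,180,480,400),2)
f=grab_frame('side'); save(f['pixels'],'s10.png',(230,130,360,280),4)
go((.6615,-.243,.133,81.3))"
```

```text
clock: 18.62
tcp_pos: [0.5491, -0.0064, 0.1331]
orientation: [-2.388, -2.04, 0.003]
contact_force: [-0.2, -0.6, -0.8]
grip_width: 0.0387
t 18.73 tcp [ 0.5491 -0.0065  0.1329] yaw 80.99 tilt [-0.0025 -0.0004] w 0.0385 F [ 0.2  0.7 -0.9]
-> (0.6615, -0.243, 0.133, 81.3) shift [-216.   148.1   -0.3] turn [-0.14  0.04 -0.31]
```

View pics/w10.png

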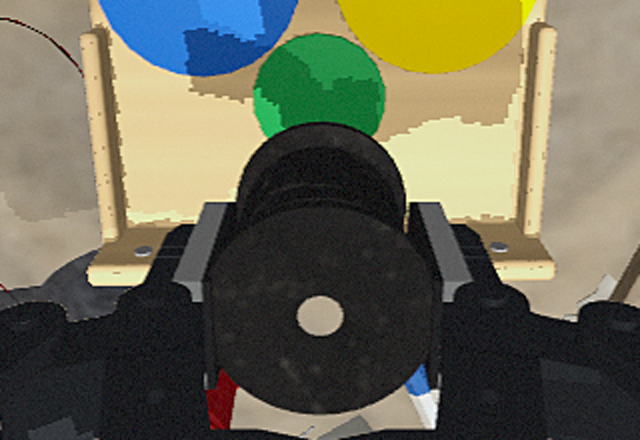

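View pics/s10.png

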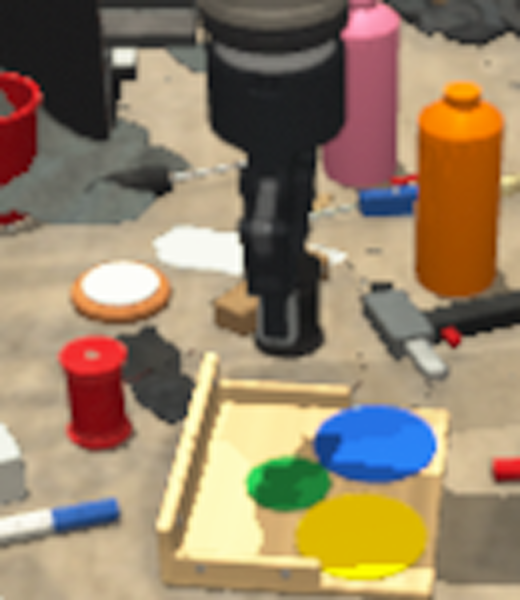

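```bash
python3 -c "
from g import *
f=grab_frame('wrist'); o=readout.get_obs()['tcp_pos']
p=ray(f,320,337.3,.170); print(p,p-o)
print(ray(f,320,242+0,.120))
print(ray(f,319.5,229,.013), 'yel/blue?')
go((.6655,-.243,.133,81.3))"
```

```text
[ 0.54572186 -0.00635649  0.17      ] [-0.00347758  0.00014925  0.03694553]
[ 0.52591164 -0.00337458  0.12      ]
[ 0.5474414  -0.00758151  0.013     ] yel/blue?
t 18.77 tcp [ 0.5492 -0.0065  0.1331] yaw 80.99 tilt [-0.0023 -0.0004] w 0.0387 F [-0.2  0.1  0.6]
-> (0.6655, -0.243, 0.133, 81.3) shift [-2.154e+02  1.519e+02 -1.000e-01] turn [-0.12  0.04 -0.31]
```

```bash
python3 -m handwheel '-12 9 0 0 0 0 30; -38 27 0 0 0 0 30; -75 53 0 0 0 0 30; -115 81 0 0 0 0 30; -153 108 0 0 0 0 30; -185 130 0 0 0 0 30; -207 146 0 0 0 0 30; -215 152 0 0 0 0 30; -215 152 30 0 0 0 30; -215 152 60 0 0 0 30; -215 152 60 0 0 0 30; -215 152 60 0 0 0 30'; python3 -c "
from g import *
go((.6653,-.2425,.0256,81.3))
f=grab_frame('wrist'); save(f['pixels'],'w11.png',(160,180,480,400),2)
o=readout.get_obs()['tcp_pos']; print(proj(f,o+np.array([-.0035,0,.037])),proj(f,(.6618,-.2425,.013)))
f=grab_frame('side'); save(f['pixels'],'s11.png',(220,130,350,260),4)
"
```

```text
clock: 20.27
tcp_pos: [0.667, -0.2426, 0.0753]
orientation: [2.388, 2.04, 0.001]
contact_force: [0.4, -0.3, -0.3]
grip_width: 0.0384
t 20.27 tcp [ 0.667  -0.2426  0.0753] yaw 81.01 tilt [ 0.001  -0.0003] w 0.0384 F [ 0.4 -0.3 -0.3]
-> (0.6653, -0.2425, 0.0256, 81.3) shift [-0.2 -1.7 49.7] turn [ 0.06  0.01 -0.29]
[319.14923557 339.03339671] [319.99274454 246.27046762]
```

View pics/w11.png

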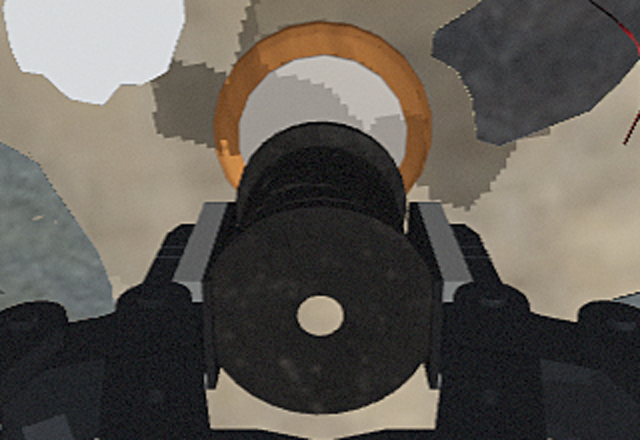

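View pics/s11.png

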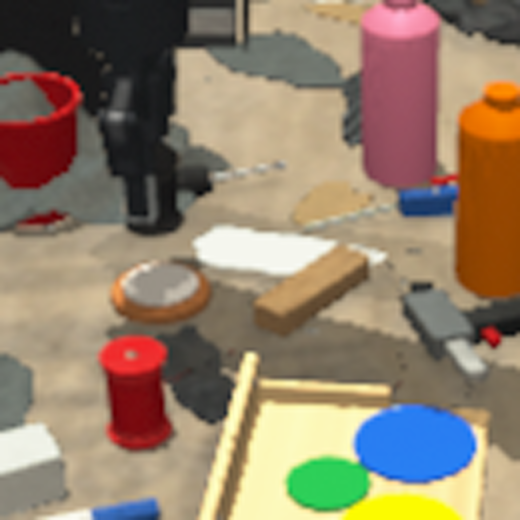

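```bash
python3 -m handwheel '0 0 25 0 0 0 30; 0 0 40 0 0 0 30; 0 0 46 0 0 0 30; 0 0 48 0 0 0 30; 0 0 48 0 0 0 30'
```

```text
clock: 21.0
tcp_pos: [0.6668, -0.2428, 0.0268]
orientation: [2.389, 2.04, 0.001]
contact_force: [-0.4, -0.2, -1.0]
grip_width: 0.039
```

```bash
python3 -m handwheel '1 0 1 0 0 0 30; 1 0 2 0 0 0 30; 1 0 2 0 0 0 30'
```

```text
clock: 21.38
tcp_pos: [0.6673, -0.2418, 0.0257]
orientation: [2.388, 2.039, 0.002]
contact_force: [-1.6, 0.4, 5.7]
grip_width: 0.0385
```

```bash
python3 -m handwheel '0 0 -0.5 0 0 0 42; 0 0 -0.5 0 0 0 50; 0 0 -0.5 0 0 0 70; 0 0 -0.5 0 0 0 70; 0 0 -40 0 0 0 85; 0 0 -90 0 0 0 85; 0 0 -110 0 0 0 85; 0 0 -110 0 0 0 85'; python3 -c "
from g import *
f=grab_frame('wrist'); save(f['pixels'],'w12.png',(160,150,480,370),2)
f=grab_frame('side'); save(f['pixels'],'s12.png',(220,160,320,260),5)
go((.6685,-.085,.133,81.3))
"
```

```text
clock: 22.38
tcp_pos: [0.6674, -0.2419, 0.1356]
orientation: [2.387, 2.039, 0.003]
contact_force: [-0.3, -0.6, -0.2]
grip_width: 0.0852
t 22.48 tcp [ 0.6657 -0.241   0.1326] yaw 81.01 tilt [-0.0022  0.0009] w 0.085 F [ 0.2 -1.3 -1.2]
-> (0.6685, -0.085, 0.133, 81.3) shift [154.5 -21.6  -0.2] turn [-0.14 -0.03 -0.29]
```

View pics/w12.png

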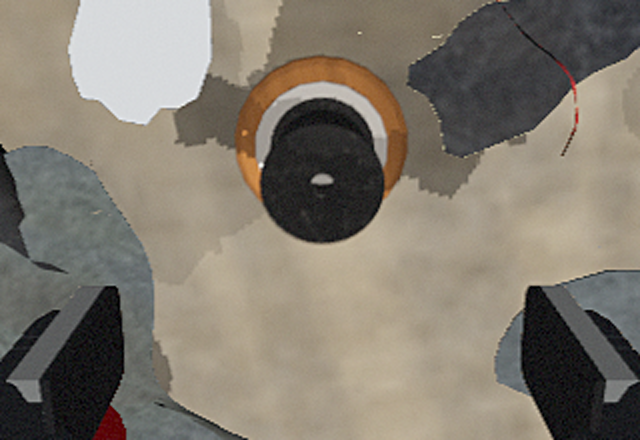

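View pics/s12.png

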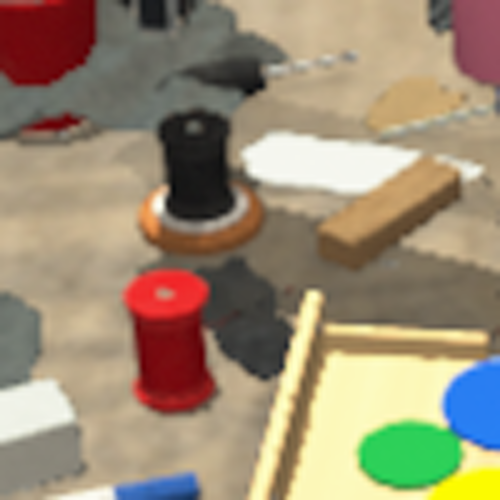

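```bash
python3 -m handwheel '20 -3 0 0 0 0 85; 60 -8 0 0 0 0 85; 105 -15 0 0 0 0 85; 140 -20 0 0 0 0 85; 154 -22 0 0 0 0 85; 154 -22 0 0 0 0 85; 154 -22 0 0 0 0 85'; python3 -c "
from g import *
f=grab_frame('wrist'); save(f['pixels'],'w13.png',(160,150,480,370),2)
for p in [(.6685,-.085,.06),(.6685,-.085,.0)]: print(proj(f,p))
go((.6685,-.085,.014,81.3))
"
```

```text
clock: 23.35
tcp_pos: [0.6686, -0.0884, 0.1342]
orientation: [2.391, 2.037, -0.002]
contact_force: [0.6, -0.2, 0.6]
grip_width: 0.0848
[326.16111326 247.34032263]
[325.21080727 225.20567212]
t 23.4 tcp [ 0.6687 -0.0886  0.1342] yaw 80.83 tilt [-0.0002 -0.0013] w 0.0852 F [ 0.1  0.5 -0.5]
-> (0.6685, -0.085, 0.014, 81.3) shift [  3.7  -0.8 120.2] turn [ 0.    0.08 -0.47]
```

View pics/w13.png

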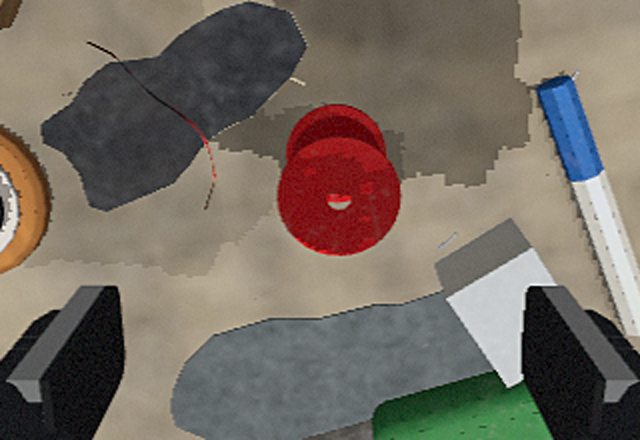

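```bash
python3 -m handwheel '5 -1 20 0 0 0 62; 5 -1 20 0 0 0 62; 5 -1 60 0 0 0 62; 5 -1 95 0 0 0 62; 5 -1 115 0 0 0 62; 5 -1 119 0 0 0 62; 5 -1 119 0 0 0 62; 5 -1 119 0 0 0 30; 5 -1 119 0 0 0 30; 5 -1 119 0 0 0 30; 5 -1 119 0 0 0 30; 5 -1 119 0 0 0 30' 25; python3 -c "
from g import *
f=grab_frame('side'); save(f['pixels'],'s14.png',(220,160,320,260),5)
go((.6693,-.083,.014,81.3))
"
```

```text
clock: 24.9
tcp_pos: [0.6697, -0.0813, 0.0166]
orientation: [2.388, 2.039, 0.002]
contact_force: [-0.7, -0.2, 6.4]
grip_width: 0.0364
t 24.95 tcp [ 0.6697 -0.0812  0.0165] yaw 80.98 tilt [ 0.002  -0.0001] w 0.0363 F [-1.4 -0.3  5.8]
-> (0.6693, -0.083, 0.014, 81.3) shift [-1.8 -0.2  2.5] turn [ 0.12 -0.01 -0.32]
```

View pics/s14.png

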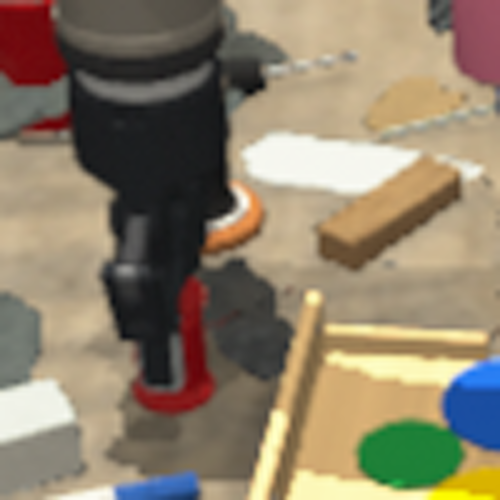

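```bash
python3 -m handwheel '0 0 -25 0 0 0 30; 0 0 -60 0 0 0 30; 0 0 -95 0 0 0 30; 0 0 -110 0 0 0 30; 0 0 -110 0 0 0 30; 0 0 -110 0 0 0 30'; python3 -c "
from g import *
f=grab_frame('wrist'); save(f['pixels'],'w15.png',(160,180,480,400),2)
o=readout.get_obs()['tcp_pos']; print(o,proj(f,o+np.array([0,0,-.0166+.06])))
go((.5472,-.0083,.1266,81.3))
"
```

```text
clock: 25.7
tcp_pos: [0.6677, -0.0807, 0.1236]
orientation: [-2.387, -2.039, 0.003]
contact_force: [-0.3, 0.4, -1.0]
grip_width: 0.036
[ 0.66769639 -0.08072861  0.12348841] [321.01699928 355.98573828]
t 25.75 tcp [ 0.6677 -0.0807  0.1235] yaw 81.0 tilt [-0.0029  0.0002] w 0.0356 F [-0.2  0.  -1.2]
-> (0.5472, -0.0083, 0.1266, 81.3) shift [  52.7 -130.4   -2.8] turn [-0.16  0.02 -0.3 ]
```

View pics/w15.png

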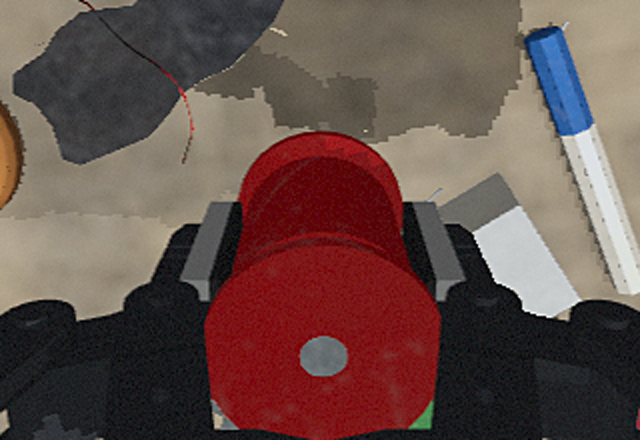

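```bash
python3 -m handwheel '4 -9 -3 0 0 0 30; 12 -30 -3 0 0 0 30; 24 -60 -3 0 0 0 30; 36 -90 -3 0 0 0 30; 46 -115 -3 0 0 0 30; 52 -128 -3 0 0 0 30; 53 -131 -3 0 0 0 30; 53 -131 20 0 0 0 30; 53 -131 40 0 0 0 30; 53 -131 40 0 0 0 30; 53 -131 40 0 0 0 30'; python3 -c "
from g import *
f=grab_frame('wrist'); save(f['pixels'],'w16.png',(160,180,480,400),2)
print(proj(f,(.5472,-.0083,.013)))
f=grab_frame('side'); save(f['pixels'],'s16.png',(260,180,360,280),5)
go((.5472,-.0083,.0296,81.3))
"
```

```text
clock: 27.12
tcp_pos: [0.5486, -0.0086, 0.0858]
orientation: [2.389, 2.039, 0.001]
contact_force: [0.7, 0.7, -0.5]
grip_width: 0.0366
[321.2202803  246.77194826]
t 27.23 tcp [ 0.5486 -0.0083  0.0862] yaw 80.97 tilt [0.0017 0.0001] w 0.0364 F [ 0.3  0.8 -0.7]
-> (0.5472, -0.0083, 0.0296, 81.3) shift [-0.2 -1.5 56.6] turn [ 0.1  -0.02 -0.33]
```

View pics/w16.png

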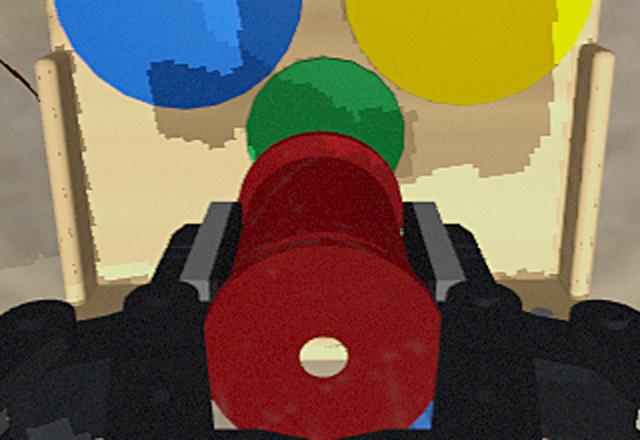

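View pics/s16.png

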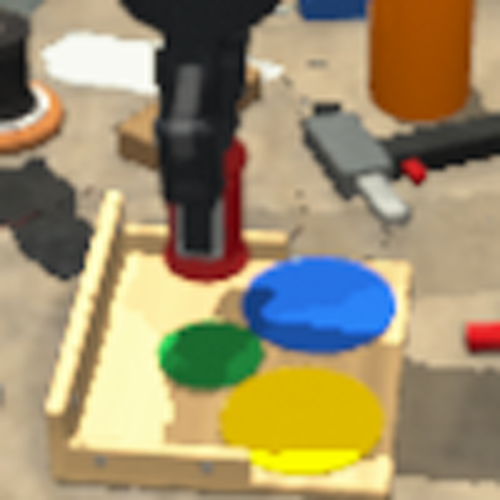

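```bash
python3 -m handwheel '1 -1 25 0 0 0 30; 1 -1 45 0 0 0 30; 1 -1 53 0 0 0 30; 1 -1 56 0 0 0 30; 1 -1 57 0 0 0 30; 1 -1 57 0 0 0 30'
```

```text
clock: 27.98
tcp_pos: [0.5474, -0.0072, 0.0295]
orientation: [2.389, 2.039, 0.002]
contact_force: [-2.0, 0.1, 4.8]
grip_width: 0.0358
```

```bash
python3 -m handwheel '0 0 0 0 0 0 42; 0 0 0 0 0 0 50; 0 0 0 0 0 0 64; 0 0 0 0 0 0 64; 0 0 -40 0 0 0 70; 0 0 -90 0 0 0 85; 0 0 -130 0 0 0 85; 0 0 -130 0 0 0 85; 0 0 -130 0 0 0 85'; python3 -c "
from g import *
f=grab_frame('wrist'); save(f['pixels'],'w17.png',(160,100,480,340),2)
f=grab_frame('side'); save(f['pixels'],'s17.png',(220,160,380,280),5)
go((.4498,.2723,.16,-7))
print(readout.get_obs()['joints'].round(2))
"
```

```text
clock: 29.1
tcp_pos: [0.5464, -0.0068, 0.1578]
orientation: [-2.388, -2.04, 0.001]
contact_force: [-0.2, -0.7, 0.3]
grip_width: 0.0845
t 29.2 tcp [ 0.5459 -0.0069  0.157 ] yaw 81.0 tilt [-0.0025 -0.0003] w 0.0849 F [ 0.5 -0.3 -0.1]
-> (0.4498, 0.2723, 0.16, -7) shift [ 260.8 -138.6   -2.8] turn [-8.0e-02  1.4e-01  8.8e+01]
[-0.39  0.37  0.36  1.96 -0.17  0.85  1.47]
```

View pics/w17.png

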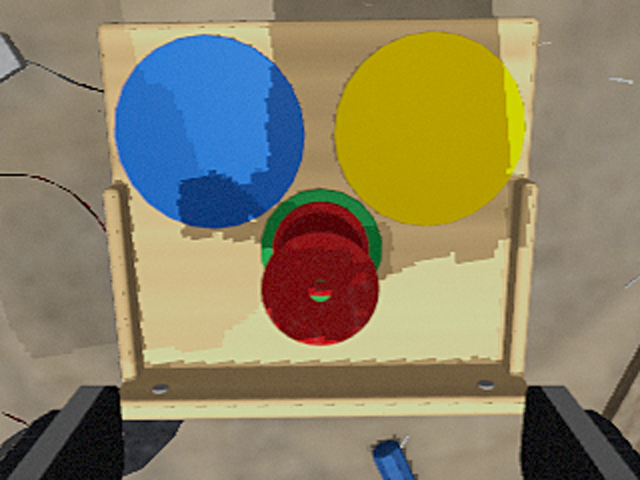

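View pics/s17.png

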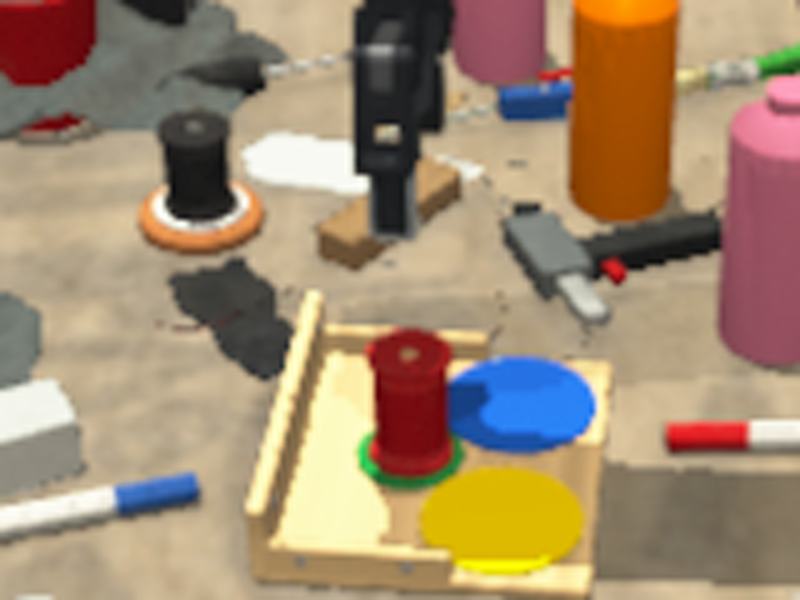

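```bash
python3 -c "
from g import *
f=grab_frame('wrist')
print('blue',ray(f,265,165.5,.013),'yel',ray(f,375,164,.013))
go((.4522,.3698,.22,-7))
"; python3 -m handwheel '10 -5 -40 0 0 8 85; 50 -25 -60 0 0 17 85; 100 -50 -60 0 0 26 85; 150 -72 -60 0 0 35 85; 200 -90 -60 0 0 44 85; 250 -105 -60 0 0 53 85; 300 -120 -60 0 0 62 85; 335 -138 -60 0 0 71 85; 357 -153 -60 0 0 80 85; 357 -153 -60 0 0 88 85; 357 -153 -60 0 0 88 85; 357 -153 -60 0 0 88 85'; python3 -c "
from g import *
f=grab_frame('wrist'); save(f['pixels'],'w18.png')
print(proj(f,(.4522,.3698,.155)))
go((.4522,.3698,.0870,-7))
"
```

```text
blue [ 0.48967175 -0.04525645  0.013     ] yel [0.50274812 0.04504446 0.013     ]
t 29.25 tcp [ 0.546 -0.007  0.157] yaw 81.0 tilt [-0.0025 -0.0004] w 0.0849 F [-0.1  0.  -1. ]
-> (0.4522, 0.3698, 0.22, -7) shift [ 357.4 -151.7  -62.9] turn [-7.0e-02  1.4e-01  8.8e+01]
clock: 30.75
tcp_pos: [0.4517, 0.3689, 0.2178]
orientation: [3.135, -0.189, -0.001]
contact_force: [-0.1, -0.3, 0.0]
grip_width: 0.0848
[321.87135934 251.6445902 ]
t 30.8 tcp [0.4519 0.3689 0.218 ] yaw -6.94 tilt [-0.0004 -0.0006] w 0.0849 F [-0.3 -0.7  0.5]
-> (0.4522, 0.3698, 0.087, -7) shift [  0.3  -1.  131. ] turn [0.04 0.02 0.06]
```

View pics/w18.png

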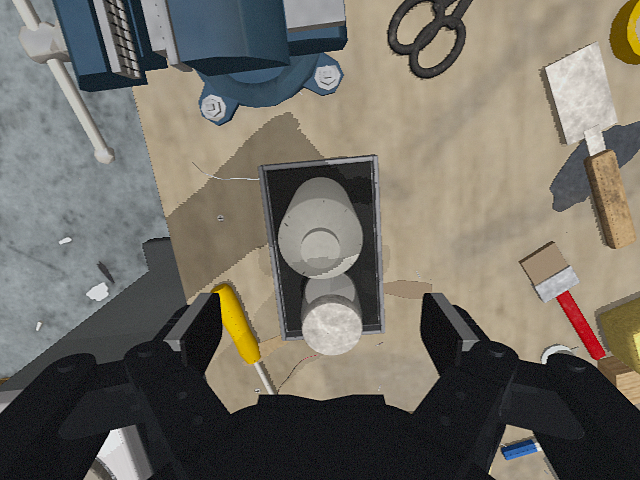

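```bash
python3 -m handwheel '0 -2 50 0 0 0 85; 0 -2 100 0 0 0 85; 0 -2 126 0 0 0 85; 0 -2 130 0 0 0 85; 0 -2 130 0 0 0 85; 0 -2 130 0 0 0 56; 0 -2 130 0 0 0 50; 0 -2 130 0 0 0 50; 0 -2 130 0 0 0 50; 0 -2 130 0 0 0 50; 0 -2 130 0 0 0 50' 45;  python3 -m handwheel '0 0 -30 0 0 0 50; 0 0 -70 0 0 0 50; 0 0 -110 0 0 0 50; 0 0 -130 0 0 0 50; 0 0 -130 0 0 0 50; 0 0 -130 0 0 0 50'; python3 -c "
from g import *
f=grab_frame('wrist'); save(f['pixels'],'w19.png',(160,180,480,400),2)
go((.4902,-.0465,.222,-7))
"
```

```text
clock: 32.17
tcp_pos: [0.4525, 0.3723, 0.0899]
orientation: [-3.134, 0.191, -0.002]
contact_force: [-1.3, 0.1, 5.2]
grip_width: 0.0588
clock: 32.92
tcp_pos: [0.4512, 0.3712, 0.2174]
orientation: [3.135, -0.192, -0.002]
contact_force: [-0.1, 0.8, -1.7]
grip_width: 0.0587
t 32.98 tcp [0.4511 0.3711 0.217 ] yaw -7.0 tilt [-0.0015 -0.0015] w 0.059 F [-0.6  0.2 -2.8]
-> (0.4902, -0.0465, 0.222, -7) shift [ 89.7 409.7  -4.4] turn [0.1  0.08 0.  ]
```

View pics/w19.png

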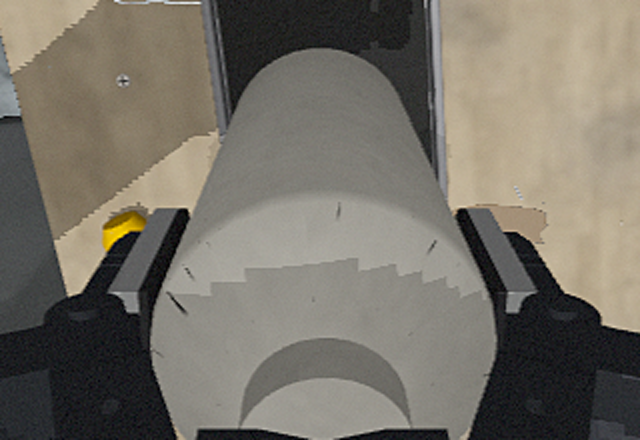

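```bash
python3 -m handwheel '4 20 0 0 0 0 50; 13 60 0 0 0 0 50; 23 105 0 0 0 0 50; 34 155 0 0 0 0 50; 45 205 0 0 0 0 50; 56 255 0 0 0 0 50; 67 305 0 0 0 0 50; 77 350 0 0 0 0 50; 85 386 0 0 0 0 50; 89 404 0 0 0 0 50; 90 409 0 0 0 0 50; 90 409 0 0 0 0 50'; python3 -m handwheel '0 0 40 0 0 0 50; 0 0 80 0 0 0 50; 0 0 100 0 0 0 50; 0 0 105 0 0 0 50; 0 0 105 0 0 0 50'; python3 -c "
from g import *
f=grab_frame('wrist'); save(f['pixels'],'w20.png',(160,100,480,340),2)
f=grab_frame('side'); save(f['pixels'],'s20.png',(260,160,380,280),5)
go((.4905,-.0455,.0979,-7))
"
```

```text
clock: 34.48
tcp_pos: [0.4907, -0.0455, 0.2179]
orientation: [-3.136, 0.193, 0.001]
contact_force: [0.2, 0.3, -2.1]
grip_width: 0.0587
clock: 35.1
tcp_pos: [0.4916, -0.0448, 0.1136]
orientation: [-3.136, 0.191, -0.0]
contact_force: [-0.1, -0.1, -1.3]
grip_width: 0.0583
t 35.2 tcp [ 0.4921 -0.0451  0.1142] yaw -6.98 tilt [0.0017 0.0004] w 0.0585 F [-0. -0. -2.]
-> (0.4905, -0.0455, 0.0979, -7) shift [-1.6  0.6 16.3] turn [-0.03 -0.09  0.02]
```

View pics/w20.png

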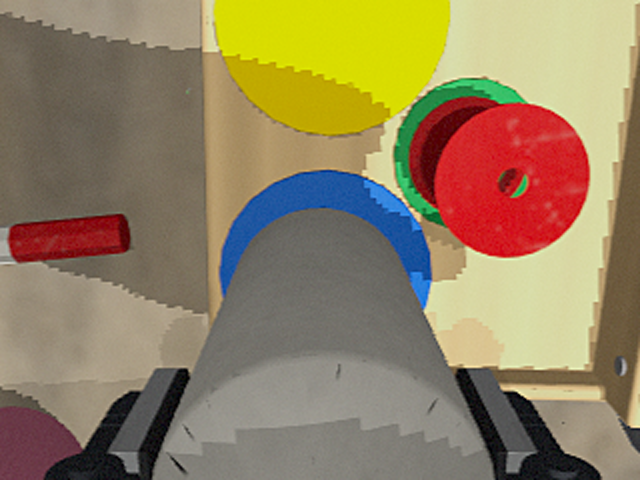

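View pics/s20.png

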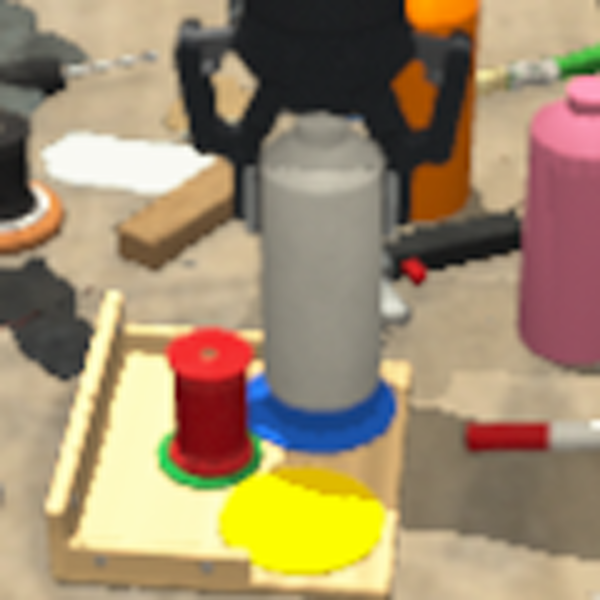

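```bash
python3 -m handwheel '-1 1 8 0 0 0 50; -1 1 13 0 0 0 50; -1 1 15.5 0 0 0 50; -1 1 16.5 0 0 0 50; -1 1 16.5 0 0 0 50'
```

```text
clock: 35.83
tcp_pos: [0.49, -0.0464, 0.0979]
orientation: [-3.134, 0.193, 0.001]
contact_force: [-6.0, 1.3, 16.4]
grip_width: 0.0588
```

```bash
python3 -m handwheel '0 0 -1 0 0 0 62; 0 0 -1 0 0 0 70; 0 0 -1 0 0 0 85; 0 0 -1 0 0 0 85; 0 0 -1 0 0 0 85; 0 0 -40 0 0 0 85; 0 0 -90 0 0 0 85; 0 0 -120 0 0 0 85; 0 0 -120 0 0 0 85'; python3 -c "
from g import *
f=grab_frame('wrist'); save(f['pixels'],'w21.png',(160,100,480,340),2)
f=grab_frame('side'); save(f['pixels'],'s21.png',(260,160,380,280),5)
go((.45,.273,.16,-7))
"
```

```text
clock: 36.95
tcp_pos: [0.4917, -0.0462, 0.2188]
orientation: [-3.134, 0.192, -0.007]
contact_force: [-0.3, -0.6, 0.7]
grip_width: 0.0849
t 37.05 tcp [ 0.4899 -0.046   0.2163] yaw -6.99 tilt [-0.0003  0.0004] w 0.0848 F [ 0.5 -1.2  1. ]
-> (0.45, 0.273, 0.16, -7) shift [ -78.4 -311.7   56.5] turn [-0.02  0.02  0.01]
```

View pics/w21.png

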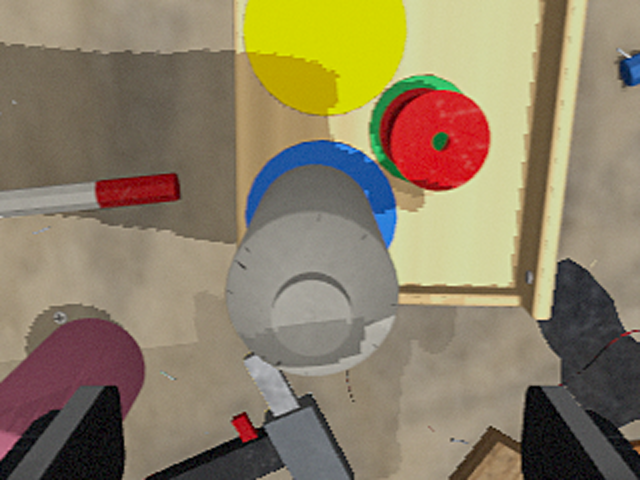

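View pics/s21.png

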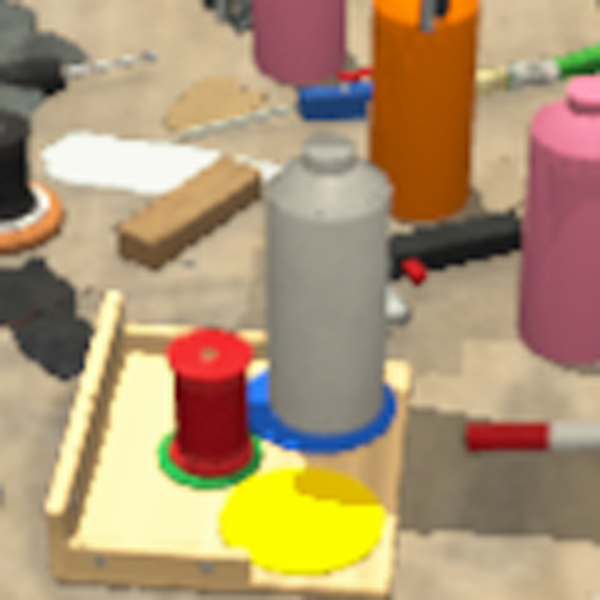

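```bash
python3 -m handwheel '-13 -50 0 0 0 0 85; -28 -110 0 0 0 0 85; -43 -170 0 0 0 0 85; -58 -230 0 0 0 0 85; -71 -285 0 0 0 0 85; -78 -312 20 0 0 0 85; -78 -312 60 0 0 0 85; -78 -312 60 0 0 0 85; -78 -312 60 0 0 0 85'; python3 -c "
from g import *
f=grab_frame('wrist'); save(f['pixels'],'w22.png',(160,100,480,340),2)
print(proj(f,(.45,.2723,.087)))
go((.45,.2733,.033,-7))
"
```

```text
clock: 38.17
tcp_pos: [0.4512, 0.2721, 0.157]
orientation: [3.135, -0.194, -0.0]
contact_force: [0.6, -0.5, 0.1]
grip_width: 0.0846
[319.48365819 249.45376969]
t 38.23 tcp [0.4516 0.2725 0.1576] yaw -7.09 tilt [0.0008 0.0004] w 0.085 F [ 0.8 -0.5  0.7]
-> (0.45, 0.2733, 0.033, -7) shift [ -1.8  -0.5 124.6] turn [-0.03 -0.04 -0.09]
```

View pics/w22.png

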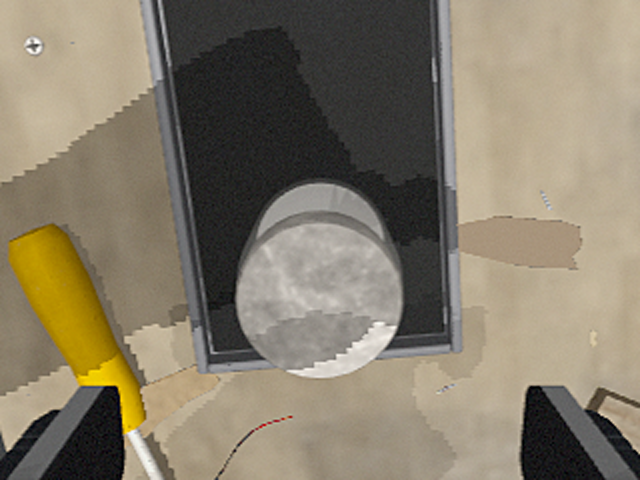

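```bash
python3 -m handwheel '-1 0 50 0 0 0 85; -1 0 95 0 0 0 85; -1 0 118 0 0 0 85; -1 0 121 0 0 0 85; -1 0 121 0 0 0 85; -1 0 121 0 0 0 56; -1 0 121 0 0 0 50; -1 0 121 0 0 0 50; -1 0 121 0 0 0 50; -1 0 121 0 0 0 50' 35;  python3 -m handwheel '0 0 -30 0 0 0 50; 0 0 -70 0 0 0 50; 0 0 -105 0 0 0 50; 0 0 -120 0 0 0 50; 0 0 -120 0 0 0 50; 0 0 -120 0 0 0 50'; python3 -c "
from g import *
f=grab_frame('wrist'); save(f['pixels'],'w23.png',(160,180,480,400),2)
o=readout.get_obs()['tcp_pos']; print(proj(f,o+np.array([0,0,.087-.037])))
go((.5043,.0445,.16,-7))
"
```

```text
clock: 39.48
tcp_pos: [0.4506, 0.2737, 0.0372]
orientation: [-3.134, 0.192, -0.002]
contact_force: [-2.4, -0.9, 8.9]
grip_width: 0.0565
clock: 40.22
tcp_pos: [0.449, 0.2727, 0.1546]
orientation: [3.134, -0.191, -0.003]
contact_force: [-0.5, 0.5, -2.3]
grip_width: 0.0564
[321.35914462 368.56809231]
t 40.27 tcp [0.449  0.2726 0.1544] yaw -7.0 tilt [-0.0019 -0.0017] w 0.0568 F [-0.3  0.3 -2.5]
-> (0.5043, 0.0445, 0.16, -7) shift [ 82.7 219.7  -5.3] turn [0.11 0.1  0.  ]
```

View pics/w23.png

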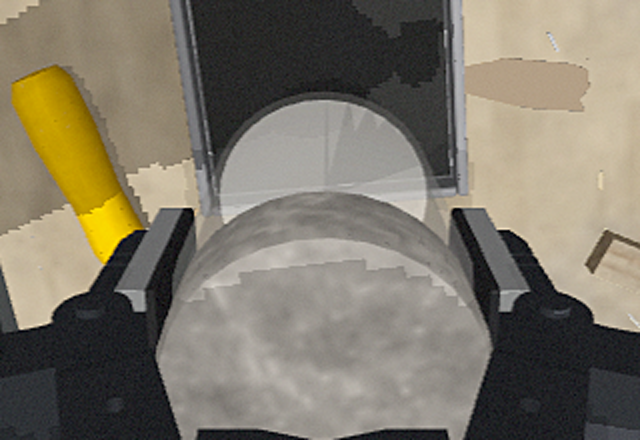

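```bash
python3 -m handwheel '5 14 0 0 0 0 50; 17 45 0 0 0 0 50; 33 88 0 0 0 0 50; 50 132 0 0 0 0 50; 65 172 0 0 0 0 50; 77 204 0 0 0 0 50; 82 217 0 0 0 0 50; 83 220 10 0 0 0 50; 83 220 50 0 0 0 50; 83 220 85 0 0 0 50; 83 220 90 0 0 0 50; 83 220 90 0 0 0 50'; python3 -c "
from g import *
f=grab_frame('wrist'); save(f['pixels'],'w24.png',(160,100,480,340),2)
f=grab_frame('side'); save(f['pixels'],'s24.png',(260,160,380,280),5)
go((.5043,.0445,.0452,-7))
"
```

```text
clock: 41.78
tcp_pos: [0.5054, 0.0452, 0.0658]
orientation: [3.136, -0.19, -0.001]
contact_force: [0.3, 0.0, -1.2]
grip_width: 0.0566
t 41.88 tcp [0.5063 0.0451 0.0668] yaw -6.98 tilt [0.0019 0.0006] w 0.0565 F [-0.1 -0.4 -2. ]
-> (0.5043, 0.0445, 0.0452, -7) shift [-2.   0.8 21.6] turn [-0.05 -0.1   0.02]
```

View pics/w24.png

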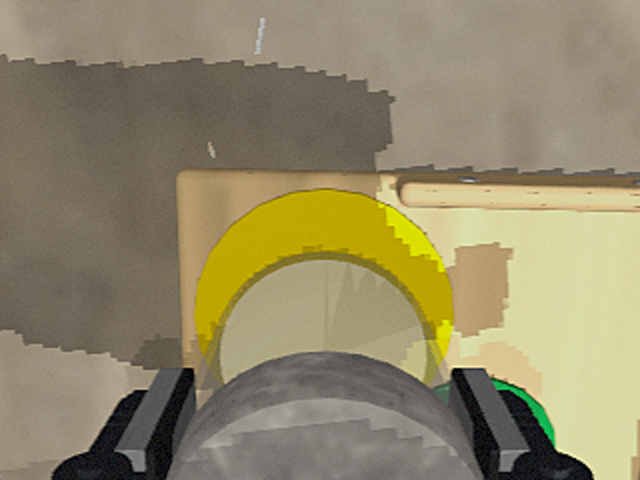

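View pics/s24.png

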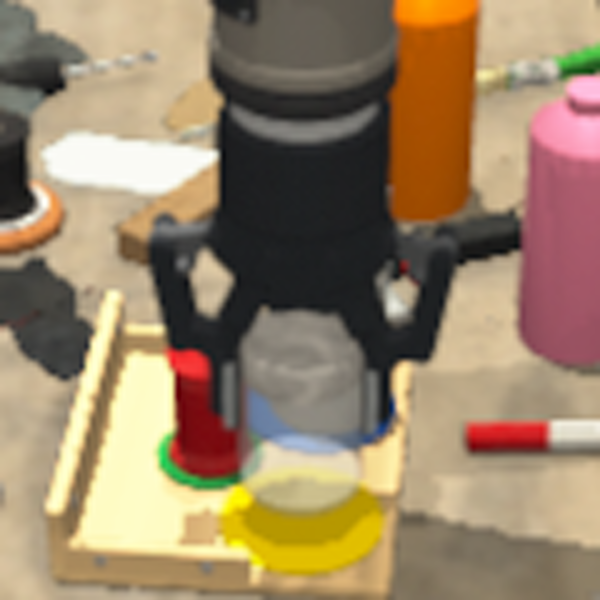

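```bash
python3 -m handwheel '-1 1 10 0 0 0 50; -1 1 17 0 0 0 50; -1 1 20 0 0 0 50; -1 1 21 0 0 0 50; -1 1 21 0 0 0 50'
```

```text
clock: 42.5
tcp_pos: [0.504, 0.0437, 0.0453]
orientation: [-3.135, 0.192, 0.001]
contact_force: [-3.7, 0.6, 7.2]
grip_width: 0.0566
```

```bash
python3 -m handwheel '0 0 -0.5 0 0 0 62; 0 0 -0.5 0 0 0 70; 0 0 -0.5 0 0 0 76; 0 0 -0.5 0 0 0 76; 0 0 -0.5 0 0 0 76; 0 0 -40 0 0 0 76; 0 0 -90 0 0 0 85; 0 0 -140 0 0 0 85; 0 0 -160 0 0 0 85; 0 0 -160 0 0 0 85; 0 0 -160 0 0 0 85'; python3 -c "
from g import *
f=grab_frame('wrist'); save(f['pixels'],'w25.png',(160,100,480,340),2)
f=grab_frame('side'); save(f['pixels'],'s25.png',(230,160,380,280),5)
go((.45,.3,.22,-7))
"
```

```text
clock: 43.88
tcp_pos: [0.5036, 0.0438, 0.2038]
orientation: [3.135, -0.192, -0.002]
contact_force: [-0.2, -0.9, -0.4]
grip_width: 0.0846
t 43.98 tcp [0.5035 0.0436 0.2035] yaw -7.01 tilt [-0.0022 -0.0009] w 0.0852 F [ 0.5  0.  -0.7]
-> (0.45, 0.3, 0.22, -7) shift [ -84.4 -247.9  -16.6] turn [ 0.07  0.12 -0.01]
```

View pics/w25.png

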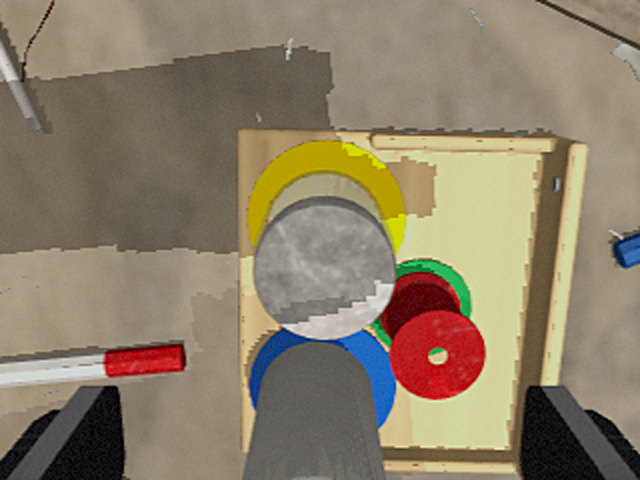

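View pics/s25.png

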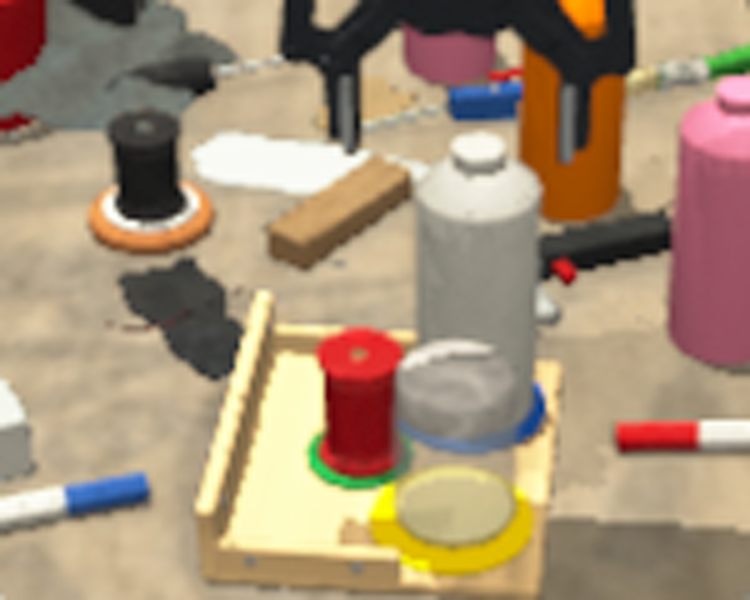

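```bash
python3 -m handwheel '-17 -50 -10 0 0 0 85; -34 -100 -15 0 0 0 85; -51 -150 -15 0 0 0 85; -68 -200 -15 0 0 0 85; -84 -248 -15 0 0 0 85; -100 -296 -15 0 0 0 85; -100 -296 -15 0 0 0 85'
python3 - <<'E'
from m import *
t=grab_frame("top"); s=grab_frame("side")
save(t["pixels"],"t26.png",(285,165,418,264),6); save(s["pixels"],"s26.png",(230,160,360,280),6)
for nm,lo,hi,box,z in [("lid",(0,0,150),(180,40,255),(290,220,322,255),.095),("neck",(0,0,195),(180,40,255),(325,218,350,245),.163)]:
    x,m=blob(t,lo,hi,box); (c,rad),e=circ(m); print(nm,x[0],np.round(e[0],1),np.round(e[1],1),ray(t,*e[0],z).round(4))
E
```

```text
clock: 44.85
tcp_pos: [0.4387, 0.3542, 0.2181]
orientation: [3.135, -0.18, -0.003]
contact_force: [-0.0, -1.2, 0.4]
grip_width: 0.085
lid [298 227  18  19 272] [306.6 235.8] [18.  18.6] [0.5025 0.0411 0.095 ]
neck [333 232  11   9  66] [338.2 235.8] [8.2 9.9] [ 0.489  -0.0472  0.163 ]
```

View pics/t26.png

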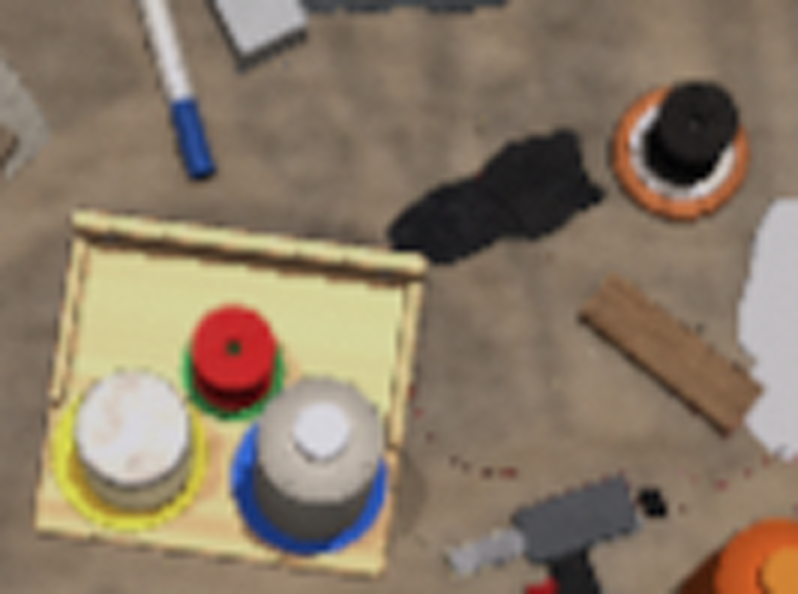

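View pics/s26.png

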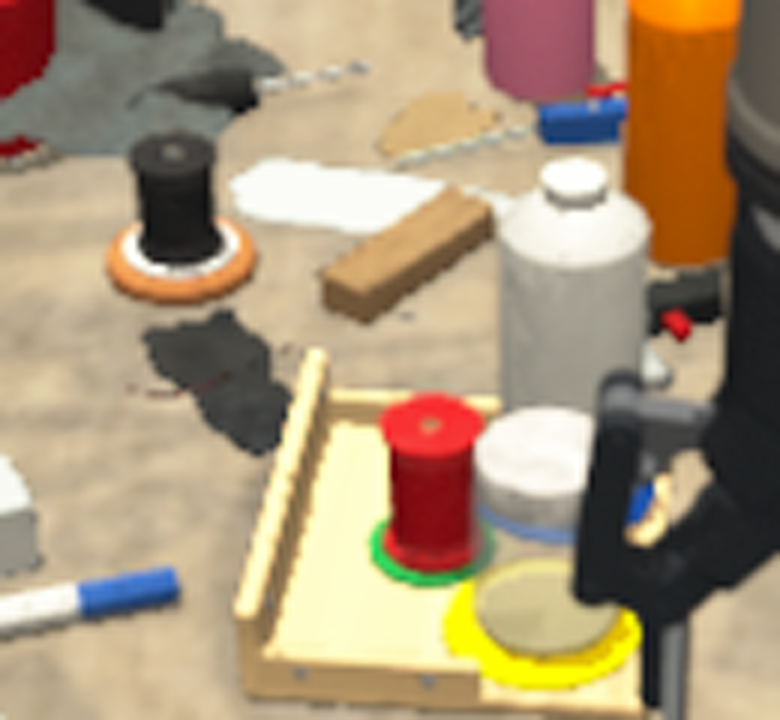

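```bash
python3 -m handwheel '17 50 -10 0 0 0 85; 34 100 -20 0 0 0 85; 51 150 -30 0 0 0 85; 68 200 -40 0 0 0 85; 84 248 -40 0 0 0 85; 88 270 -40 0 0 0 85; 88 270 -40 0 0 0 85; 88 270 -40 0 0 0 85'
python3 - <<'E'
from m import *
w=grab_frame("wrist"); save(w["pixels"],"w27.png",(160,100,480,340),2)
np.savez("w27.npz",**{k:np.array(v) for k,v in w.items()})
print(readout.get_obs()["tcp_pos"])
E
```

```text
clock: 45.95
tcp_pos: [0.4952, 0.0713, 0.2595]
orientation: [-3.135, 0.192, 0.001]
contact_force: [0.5, 1.1, 0.4]
grip_width: 0.085
[0.49525227 0.07186618 0.25950522]
```

View pics/w27.png

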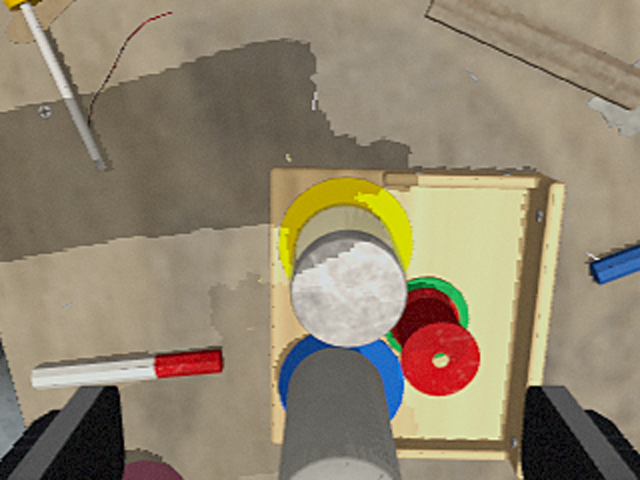

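Run:
```python
from m import *
w=dict(np.load("w27.npz")); C=lambda a,b:(160+(a+.5)/2-.5,100+(b+.5)/2-.5)
print("lid",ray(w,*C(350,289),.095),"disc",ray(w,*C(346.5,244.5),.013),"edge top",ray(w,*C(346,178),.013))
print("redtop",ray(w,*C(441.5,359),.073))
print("jar base back edge", ray(w,*C(348,204),.013))
```

```text
lid [0.50461681 0.04364408 0.095     ] disc [0.50582469 0.04502087 0.013     ] edge top [0.50995282 0.08408466 0.013     ]
redtop [ 0.54804282 -0.00753839  0.073     ]
jar base back edge [0.50940524 0.06894266 0.013     ]
```

```bash
python3 -c "
from bench import workorder,readout
print(workorder.hand_in()); print(readout.get_obs()['clock'])"
```

```text
the job is handed in; nothing more can be done
None
the job is handed in; nothing more can be done
```

The changeover is done and handed in at about 46 s of the 128 s allowed.

I moved the glue can, then the jar, into the grey tray. I set the black spool on the white seat of the stand and the red spool on the green disc. Only then did I put the can back on the blue disc and the jar back on the yellow one. The fingers are open and the gripper is about 10 cm above everything.

All four pieces stand upright in the last pictures. These are the last checks on how well each is centred:

| Piece | Place | Offset from the middle |
|---|---|---|
| Red spool | green disc | about 1 mm |
| Black spool | white seat | about 1 mm (wrist picture) |
| Glue can | blue disc | about 2 mm (top camera); one side picture suggested 3 mm |
| Tack jar | yellow disc | 2 mm (wrist camera) or 3.5 mm (top camera) |

The two jar readings disagree by about 2 mm, which is within the cameras' calibration error. The jar is well inside its disc either way, so I left it. The highest wrist force I saw was about 17 N, when setting a piece down. No check failed.

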